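# Clamp boot soles, roll their tread pads flush and lay them out

## Robot

A 6-joint arm with a two-finger parallel gripper is mounted at the origin on the work surface. World frame = base frame: x ahead of the robot, y to its left, z up, the work surface at z = 0. Lengths are in mm, angles in rad, forces in N, time in s.
With the tool pointing down it reaches from about 350 to 775 mm from the base axis. Payload 7.3 kg.
Tool frame: the origin (TCP) lies at the very end of the fingers, on their centre line; the grasp point (between the pads) lies 19 mm behind it; z points along the fingers, y is the line along which they close (so a half turn about z gives the same grasp; the last joint's range is limited). The gripper opens to 92 mm and grips with 3 to 60 N. Pads are 19 mm wide; open, the fingers measure 130 mm over their backs; the gripper's body (75 mm by 190 mm) begins 47 mm behind the grasp point.
Start: joints at [-1.268, 0.342, 1.524, -0, 1.275, -0.146], TCP at [227.813, -473.018, 226.741] pointing down, gripper open.
Joint ranges: [-2.53, 2.53], [-0.77, 2.02], [0.04, 2.7], [-1, 4.14], [0.28, 2.66], [-3.11, 3.11]. Speed limits (rad/s): [2.57, 2.57, 3.14, 3.14, 3.14, 3.14].

## Interface

Orientations are given as [roll, pitch, yaw] about the fixed x, y, z axes, in that order (R = Rz(yaw) Ry(pitch) Rx(roll)).
In Python, from plant import get_obs, optics, ticket, finder gives the robot as it stands.
- The arm moves only by the tool send_rows, never from a script. Its arguments are lists of equal length, an entry for each row: "offset": the shift along the tool's x, y, z scaled (see below), a list of three; "delta_rot": the turn, a rotation vector about the tool's x, y, z scaled (see below), a list of three. In form: {"offset": [[dx, dy, dz], ...], "delta_rot": [[rx, ry, rz], ...]}. A call has 1 to 8 rows; each row is the pose to reach, as a shift and turn from the pose commanded when the call began, along the tool's axes at that moment, turning the shorter way round; what a row does not reach only later rows make up. The controller multiplies each number of a shift by 120 mm and each number of a turn by 360 degrees. A row lasts 1/8 s, in which the tool goes at most 62.5 mm and 10.7 degrees, less where a joint would pass 70% of its speed; a pose out of reach is approached as far as the arm can. A call with a number of a shift or a turn outside -1 to 1 is refused whole. A call with a gripper value outside its range is refused whole. "grip" is the opening, from 0 (shut) to 1 (fully open), set as the call begins (left out, the last holds). The fingers move at their own pace and stop on an object; the grip force is fixed at half the most. Time passes only in rows, so rows that repeat a pose let the fingers close. It gives the time, the measured TCP pose, the force, the opening and the grip force at its end, in the units of the state.
- get_obs(): the state, without advancing time (a new reading comes with each control period).
- optics.capture(name): name is "scene" or "top" or "wrist"; returns the picture (384x512x3 uint8, red, green, blue); there is no depth.
- optics.get_calibration(name): a dict with "fx", "fy", "cx", "cy" (pixels), "world_from_camera" (4x4, takes a point from camera to world coordinates). Camera axes: x right, y down, z forward; pixel columns grow to the right and rows downward; lengths in mm; the calibration is good to about 2 mm. The wrist camera is an equidistant fisheye: a pixel r from the principal point sees the ray r / f radians off the axis. A picture is of the moment at which its call begins: read the wrist's pose just before it. get_calibration takes no time and is no camera call; for the wrist camera it gives the pose at the moment of the call.
- ticket.close_job(): hands the job in; it is judged then, once.
Trained networks look in the newest picture that a camera, given by its name, has taken for a name from the list of things; names that differ only in an ending like _2 or _b are one class to them, and where a whole thing is asked for, a point or a joint stands for the part that bears it (a point fixed in the world has none). Each returns a list of dicts, best first, with "confidence" (0 to 1); they miss things now and then, are a little off and sometimes report something else, mostly with a low value. They report only what shows in the picture. A call takes as long as a camera call. They do not tell look-alikes from the thing itself.
- finder.boxes_of(target, camera): "box" ([left, top, right, bottom] in pixels, round what is visible of it).
- finder.silhouettes(target, camera): "region" (384x512 bool, what is visible of it) and "box" ([left, top, right, bottom] in pixels, round what is visible of it).
- finder.pinpoint(target, camera): "uv" ([column, row] in pixels: a listed point, or the origin of a listed thing).
The state is a dict: "time": time; "joint_positions": joint angles; "dq": joint speeds; "tau": joint torques, N m; "tool_pos": TCP position; "tcp_rot": TCP orientation; "contact_force": force on the tool from outside, world axes, zero at the start; "moment": the same for the moment, N m; "grip_width": finger opening in mm; "finger_force": force on a finger pad.
Only numpy, scipy, OpenCV 4.12 (cv2) and the standard library are available. Lean on these libraries where they do the work, as an engineer would, in place of code of your own. Each camera call takes 0.05 s, during which the arm holds its last target. There are 200 camera calls.

## Task

Load every blue boot sole, pads up, into its own bay of the aluminium fixture, then slide the red-gripped fence fully home to clamp them. Pull the seam roller from its holder and, holding it, roll it slowly in steady contact along each clamped sole, spring partly compressed, never ramming it, never pressing pads with anything else, until every black pad is flush. Finally hang the roller upright in its holder, slide the fence fully open again, and lay all the soles pads up and flat on the green mat, well inside its edges and let go; leave the can, clear box and handpiece alone.

Things in the scene. Friction and masses are not known exactly. Their poses are not given: they have to be found in the camera images.
- fixture: fixed aluminium plate 8 mm thick; origin on the bench under the middle bay's centre, x away from the robot. Three open bays lie along x, centres at y = +90, 0, -90 mm, floor 8 mm above the bench, 50 mm wide between 12 mm high cheeks (only at |x| = 45 to 65 mm; fingers fit between). Far stop: face at x = +77 mm, 12 mm high. Near end: the sliding fence. Centre = x 0, y as above.
- fence (a joint): steel fence bar (top 19 mm above the bench) across the near ends of all bays; slides along fixture +x towards the soles with 2.5 N friction and stays put. 0 = fully open (face at fixture x = -109 mm); 0.032 m = fully home at its end of travel (face at x = -77 mm, leaving 150 mm soles 4 mm of play). Starts within 8 mm of fully open.
- fence_grip (a point): centre of the top of the fence's upright red grip, 20 mm (along fixture x) x 24 mm (along y) x 45 mm tall; its top is 64 mm above the bench. Moves with the fence; 20 mm behind (robot side of) the bar's middle.
- sole1: loose blue boot sole, a flat bar 150 (its x) x 40 (y) x 18 mm (z), about 0.2 kg, lying pads up; origin at the centre of its underside; the same either way round. Four black tread pads along its x (centres at -42, -14, 14, 42 mm, each 25 x 24 mm) stand 5 mm proud of its top. The soles are alike; one may be absent (None).
- sole1_pad1 (a joint): how far pad 1 (x = -42 mm) of sole1 is pressed in: 0 = 5 mm proud, 0.005 m = flush with the sole's top, against its end stop. Takes about 4 N to push, stays where it is left.
- sole1_pad2 (a joint): how far pad 2 (x = -14 mm) of sole1 is pressed in: 0 = 5 mm proud, 0.005 m = flush with the sole's top, against its end stop. Takes about 4 N to push, stays where it is left.
- sole1_pad3 (a joint): how far pad 3 (x = 14 mm) of sole1 is pressed in: 0 = 5 mm proud, 0.005 m = flush with the sole's top, against its end stop. Takes about 4 N to push, stays where it is left.
- sole1_pad4 (a joint): how far pad 4 (x = 42 mm) of sole1 is pressed in: 0 = 5 mm proud, 0.005 m = flush with the sole's top, against its end stop. Takes about 4 N to push, stays where it is left.
- sole2: loose blue boot sole, a flat bar 150 (its x) x 40 (y) x 18 mm (z), about 0.2 kg, lying pads up; origin at the centre of its underside; the same either way round. Four black tread pads along its x (centres at -42, -14, 14, 42 mm, each 25 x 24 mm) stand 5 mm proud of its top. The soles are alike; one may be absent (None).
- sole2_pad1 (a joint): how far pad 1 (x = -42 mm) of sole2 is pressed in: 0 = 5 mm proud, 0.005 m = flush with the sole's top, against its end stop. Takes about 4 N to push, stays where it is left.
- sole2_pad2 (a joint): how far pad 2 (x = -14 mm) of sole2 is pressed in: 0 = 5 mm proud, 0.005 m = flush with the sole's top, against its end stop. Takes about 4 N to push, stays where it is left.
- sole2_pad3 (a joint): how far pad 3 (x = 14 mm) of sole2 is pressed in: 0 = 5 mm proud, 0.005 m = flush with the sole's top, against its end stop. Takes about 4 N to push, stays where it is left.
- sole2_pad4 (a joint): how far pad 4 (x = 42 mm) of sole2 is pressed in: 0 = 5 mm proud, 0.005 m = flush with the sole's top, against its end stop. Takes about 4 N to push, stays where it is left.
- sole3: loose blue boot sole, a flat bar 150 (its x) x 40 (y) x 18 mm (z), about 0.2 kg, lying pads up; origin at the centre of its underside; the same either way round. Four black tread pads along its x (centres at -42, -14, 14, 42 mm, each 25 x 24 mm) stand 5 mm proud of its top. The soles are alike; one may be absent (None).
- sole3_pad1 (a joint): how far pad 1 (x = -42 mm) of sole3 is pressed in: 0 = 5 mm proud, 0.005 m = flush with the sole's top, against its end stop. Takes about 4 N to push, stays where it is left.
- sole3_pad2 (a joint): how far pad 2 (x = -14 mm) of sole3 is pressed in: 0 = 5 mm proud, 0.005 m = flush with the sole's top, against its end stop. Takes about 4 N to push, stays where it is left.
- sole3_pad3 (a joint): how far pad 3 (x = 14 mm) of sole3 is pressed in: 0 = 5 mm proud, 0.005 m = flush with the sole's top, against its end stop. Takes about 4 N to push, stays where it is left.
- sole3_pad4 (a joint): how far pad 4 (x = 42 mm) of sole3 is pressed in: 0 = 5 mm proud, 0.005 m = flush with the sole's top, against its end stop. Takes about 4 N to push, stays where it is left.
- roller: seam roller, 165 mm tall, 0.28 kg: steel wheel (36 mm diameter, 34 wide, rolls along tool x), square black guard (66 mm, at z 66 to 72) and red handle (30 x 30 mm, z 72 to 165). Origin: bottom of the relaxed wheel, z up. Sprung wheel: gives up to 12 mm, pushing back 5 N + 0.8 N/mm, then bottoms out. Hangs in the holder by its guard on the rim, origin 14 mm above the bench, axes as the holder's.
- mat: fixed green mat, 270 mm (its x, away from the robot) x 190 mm (its y), 2 mm thick, on the bench to the robot's left; origin at the centre of its underside.
- holder: fixed grey upright square cup, 58 x 58 mm outside, 48 x 48 mm inside, rim 80 mm above the bench, on a 110 x 90 mm foot; origin at the centre of its underside.
- can: bystander, leave alone: green drink can, 58 mm diameter, 115 mm tall, origin at the centre of its underside.
- clearbox: bystander, leave alone: clear box, open box 90 x 60 x 40 mm, origin at the centre of its underside.
- handpiece: bystander, leave alone: steel handpiece, lying, 150 mm long along its x, 22 mm thick, origin under its body.
Mind the look-alikes: they are no part of the job. Leave any yellow look-alike of the roller alone.

How it is judged (in metres and radians):
On the way, in this order (a step that is already met when the one before it is completed fails the run):
1. every sole that is present lies flat in a bay, let go, with the fence still open (x of sole1 in the frame of fixture between -0.036 and 0.012 m and z of sole1 in the frame of fixture between 0.004 and 0.012 m and (y of sole1 in the frame of fixture between -0.099 and -0.081 m or y of sole1 in the frame of fixture between -0.009 and 0.009 m or y of sole1 in the frame of fixture between 0.081 and 0.099 m) and angle between each of sole1, sole2, sole3's own z axis and vertical below 0.08 rad and angle between the x axis of each of sole1, sole2, sole3 and the x axis of fixture, either way round below 0.15 rad and x of sole2 in the frame of fixture between -0.036 and 0.012 m and z of sole2 in the frame of fixture between 0.004 and 0.012 m and (y of sole2 in the frame of fixture between -0.099 and -0.081 m or y of sole2 in the frame of fixture between -0.009 and 0.009 m or y of sole2 in the frame of fixture between 0.081 and 0.099 m) and x of sole3 in the frame of fixture between -0.036 and 0.012 m and z of sole3 in the frame of fixture between 0.004 and 0.012 m and (y of sole3 in the frame of fixture between -0.099 and -0.081 m or y of sole3 in the frame of fixture between -0.009 and 0.009 m or y of sole3 in the frame of fixture between 0.081 and 0.099 m) and contact force between the fingers and sole1 below 0.1 N and contact force between the fingers and sole2 below 0.1 N and contact force between the fingers and sole3 below 0.1 N and value of joint fence below 0.022 m), for 0.2 s.
2. the fence is fully home with every sole clamped in a bay (value of joint fence above 0.0295 m and x of sole1 in the frame of fixture between -0.008 and 0.008 m and z of sole1 in the frame of fixture between 0.004 and 0.012 m and (y of sole1 in the frame of fixture between -0.099 and -0.081 m or y of sole1 in the frame of fixture between -0.009 and 0.009 m or y of sole1 in the frame of fixture between 0.081 and 0.099 m) and angle between each of sole1, sole2, sole3's own z axis and vertical below 0.08 rad and angle between the x axis of each of sole1, sole2, sole3 and the x axis of fixture, either way round below 0.15 rad and x of sole2 in the frame of fixture between -0.008 and 0.008 m and z of sole2 in the frame of fixture between 0.004 and 0.012 m and (y of sole2 in the frame of fixture between -0.099 and -0.081 m or y of sole2 in the frame of fixture between -0.009 and 0.009 m or y of sole2 in the frame of fixture between 0.081 and 0.099 m) and x of sole3 in the frame of fixture between -0.008 and 0.008 m and z of sole3 in the frame of fixture between 0.004 and 0.012 m and (y of sole3 in the frame of fixture between -0.099 and -0.081 m or y of sole3 in the frame of fixture between -0.009 and 0.009 m or y of sole3 in the frame of fixture between 0.081 and 0.099 m)), for 0.2 s.
3. the roller is pulled clear of its holder (z of roller in the frame of holder above 0.082 m), for 0.1 s.
4. the held roller travels along a sole in unbroken contact (over 1.5 N, moving faster than 8 mm/s) for 0.6 s (value of joint fence above 0.0295 m and linear speed of roller above 0.008 m/s and contact force between the fingers and roller above 1 N and (contact force between roller and sole1 above 1.5 N or contact force between roller and sole2 above 1.5 N or contact force between roller and sole3 above 1.5 N)), for 0.6 s.
5. all pads are flush while the soles are clamped (all of step 2 and value of joint each of sole1_pad1, sole1_pad2, sole1_pad3, sole1_pad4, sole2_pad1, sole2_pad2, sole2_pad3, sole2_pad4, sole3_pad1, sole3_pad2, sole3_pad3, sole3_pad4 above 0.0035 m), for 0.1 s.
At the end, for the whole second after the job is handed in: Each sole lies flat, pads up, on the mat (its centre within 120 mm along x and 80 mm along y of the mat's), every pad within 1.5 mm of flush, the fence within 8 mm of fully open, the roller hanging by its guard in the holder (12 mm sideways, 6 mm in height, 0.1 rad), all at rest (value of joint fence below 0.008 m and x of sole1 in the frame of mat between -0.12 and 0.12 m and y of sole1 in the frame of mat between -0.08 and 0.08 m and z of sole1 in the frame of mat between -0.002 and 0.006 m and angle between each of sole1, sole2, sole3's own z axis and vertical below 0.08 rad and x of sole2 in the frame of mat between -0.12 and 0.12 m and y of sole2 in the frame of mat between -0.08 and 0.08 m and z of sole2 in the frame of mat between -0.002 and 0.006 m and x of sole3 in the frame of mat between -0.12 and 0.12 m and y of sole3 in the frame of mat between -0.08 and 0.08 m and z of sole3 in the frame of mat between -0.002 and 0.006 m and value of joint each of sole1_pad1, sole1_pad2, sole1_pad3, sole1_pad4, sole2_pad1, sole2_pad2, sole2_pad3, sole2_pad4, sole3_pad1, sole3_pad2, sole3_pad3, sole3_pad4 above 0.0035 m and horizontal distance between roller and holder below 0.012 m and z of roller in the frame of holder between 0.008 and 0.02 m and angle between roller's own z axis and vertical below 0.1 rad and linear speed of each of roller, sole1, sole2, sole3 below 0.02 m/s); the robot touches nothing.
It fails at once if the can, clear box or handpiece is moved more than 40 mm (distance of any of can, clearbox, handpiece from where it was at the start of the episode above 0.04 m).
It fails at once if the roller presses a sole with more than 30 N (contact force between roller and sole1 above 30 N or contact force between roller and sole2 above 30 N or contact force between roller and sole3 above 30 N).
It fails at once if a pad is pressed in while the roller is not on that sole ((velocity of joint any of sole1_pad1, sole1_pad2, sole1_pad3, sole1_pad4 above 0.01 m/s and (horizontal distance between roller and sole1 above 0.1 m or contact force between roller and sole1 below 0.05 N) and contact force between any of the fingers, the arm and sole1 above 3 N) or (velocity of joint any of sole2_pad1, sole2_pad2, sole2_pad3, sole2_pad4 above 0.01 m/s and (horizontal distance between roller and sole2 above 0.1 m or contact force between roller and sole2 below 0.05 N) and contact force between any of the fingers, the arm and sole2 above 3 N) or (velocity of joint any of sole3_pad1, sole3_pad2, sole3_pad3, sole3_pad4 above 0.01 m/s and (horizontal distance between roller and sole3 above 0.1 m or contact force between roller and sole3 below 0.05 N) and contact force between any of the fingers, the arm and sole3 above 3 N)).
Of sole1, sole2, sole3 only 2 to 3 are there at a start; the rules pass over those that are not, and their reading is None.
At some moment in a run one of sole1, sole2, sole3 may be knocked a few centimetres aside while the robot is not near it.
It also fails if it takes over 210 s, if anything falls off the work surface, if the arm or the gripper's body presses on something with over 40 N, if the wrist force passes 120 N, or if a joint passes its speed limit or range.

## Working session

There is one attempt and no reset: what is moved stays moved. The work goes in short steps, Python scripts to look and compute and a tool call to move; the robot and the scene stay as the last step left them, time stands still between calls to the robot, and variables do not carry over. Pictures are saved under pics/ and viewed, at most 14 in all, crops included, and the job is handed in when it is done.

Besides the shell and the picture viewer there is one more tool, called after "Emit:" in YAML: its name, and indented under it one key for each argument. send_rows: Moves the arm, as the interface text tells. Its arguments: {"type":"object","properties":{"offset":{"type":"array"},"delta_rot":{"type":"array"},"grip":{"type":"number"}},"required":["offset","delta_rot"]}

```bash
ls; mkdir -p pics
cat > h.py <<'E'
import numpy as np, cv2
from plant import get_obs, optics, ticket, finder
from scipy.spatial.transform import Rotation as R
def ray(cam,uv,z,cal=None):
    c=cal or optics.get_calibration(cam); T=np.array(c["world_from_camera"])
    x=(uv[0]-c["cx"])/c["fx"]; y=(uv[1]-c["cy"])/c["fy"]
    if cam=="wrist":
        r=np.hypot(x,y); d=np.array([np.sin(r)*x/max(r,1e-9),np.sin(r)*y/max(r,1e-9),np.cos(r)])
    else: d=np.array([x,y,1.])
    d=T[:3,:3]@d; o=T[:3,3]
    return o+d*(z-o[2])/d[2]
def proj(cam,P,cal=None):
    c=cal or optics.get_calibration(cam); T=np.array(c["world_from_camera"])
    p=T[:3,:3].T@(np.array(P,float)-T[:3,3])
    if cam=="wrist":
        s=np.hypot(p[0],p[1]); th=np.arctan2(s,p[2]); k=th/max(s,1e-9)
        return np.array([c["cx"]+c["fx"]*p[0]*k,c["cy"]+c["fy"]*p[1]*k])
    return np.array([c["cx"]+c["fx"]*p[0]/p[2],c["cy"]+c["fy"]*p[1]/p[2]])
def save(im,n,crop=None,s=1):
    if crop: im=im[crop[1]:crop[3],crop[0]:crop[2]]
    im=cv2.resize(im,None,fx=s,fy=s,interpolation=cv2.INTER_CUBIC)
    cv2.imwrite("pics/"+n,im[:,:,::-1])
E
python3 - <<'E'
from h import *
o=get_obs(); print({k:np.round(v,3).tolist() for k,v in o.items()})
a=optics.capture("scene");b=optics.capture("top")
save(a,"s0.png",s=1.5);save(b,"t0.png",s=1.5)
for c in ("top","scene"):
    k=optics.get_calibration(c);print(c,k["fx"],k["cx"],k["cy"],np.round(k["world_from_camera"],3).tolist())
zs=dict(fixture=8,fence_grip=64,sole1=0,roller=14,mat=0,holder=0,can=0,clearbox=0,handpiece=0)
for c in ("top","scene"):
  for n,z in zs.items():
    for d in finder.pinpoint(n,c)[:5]:
        print(c,n,round(d["confidence"],2),np.round(d["uv"],1),np.round(ray(c,d["uv"],z)[:2],1))
E
```

```text
pics
{'time': 0.0, 'joint_positions': [-1.268, 0.343, 1.525, 0.0, 1.275, -0.146], 'dq': [0.0, -0.002, 0.001, -0.002, -0.001, -0.001], 'tau': [-0.001, -43.124, -24.423, 0.072, 0.056, -0.0], 'tool_pos': [227.697, -472.602, 226.04], 'tcp_rot': [-3.14, -0.0, 0.449], 'contact_force': [0.491, -0.528, 0.311], 'moment': [0.004, 0.066, -0.037], 'finger_force': 0.0, 'grip_width': 91.96}
top 476.67599656589704 251.96637390750584 184.6999857564307 [[-0.023, -0.996, 0.088, 416.824], [-1.0, 0.023, 0.002, -34.47], [-0.004, -0.088, -0.996, 1342.611], [0.0, 0.0, 0.0, 1.0]]
scene 369.9945715829958 255.62910749068368 189.86853986932408 [[-0.248, 0.698, -0.672, 1243.123], [0.969, 0.189, -0.161, 146.103], [0.015, -0.691, -0.723, 857.178], [0.0, 0.0, 0.0, 1.0]]
top fixture 0.59 [243.  171.8] [571.5  -7.1]
top fence_grip 0.83 [245.1 216. ] [445.8 -11.4]
top sole1 0.71 [124.7 223.5] [434.  328.5]
top sole1 0.61 [136.7 183.2] [546.9 294.6]
top roller 0.89 [394.9 240.6] [ 369.6 -423.3]
top roller 0.87 [351.2 268.7] [ 295.5 -299.4]
top roller 0.69 [392.2 196.2] [ 492.7 -421.8]
top roller 0.58 [346.1 218. ] [ 4
[... 226 characters left out ...]
op handpiece 0.7 [268.4 101.3] [774.4 -84.2]
scene fixture 0.6 [256.4 220.3] [573.8 -10.5]
scene fence_grip 0.83 [266.6 175.7] [439.2 -13.3]
scene sole1 0.69 [354.2 233.7] [542.1 273.5]
scene sole1 0.69 [374.7 205.6] [415.6 327.6]
scene roller 0.95 [184.8 171.7] [ 441.  -287.8]
scene roller 0.67 [198.5 147.1] [ 310.6 -288.7]
scene roller 0.6 [152.5 151.6] [ 375.8 -433.8]
scene roller 0.57 [138.6 177.9] [ 507.3 -420.4]
scene mat 0.78 [366.7 224.5] [498.1 307. ]
scene holder 0.82 [185.5 174.6] [ 440.1 -287.5]
scene can 0.68 [309.8 289.6] [751.9 175.8]
scene clearbox 0.56 [275.7 290. ] [775.3  91.8]
scene handpiece 0.8 [210.8 274.6] [775.6 -82.4]
scene handpiece 0.57 [266.6 173.2] [362.6 -29. ]
```

View pics/s0.png

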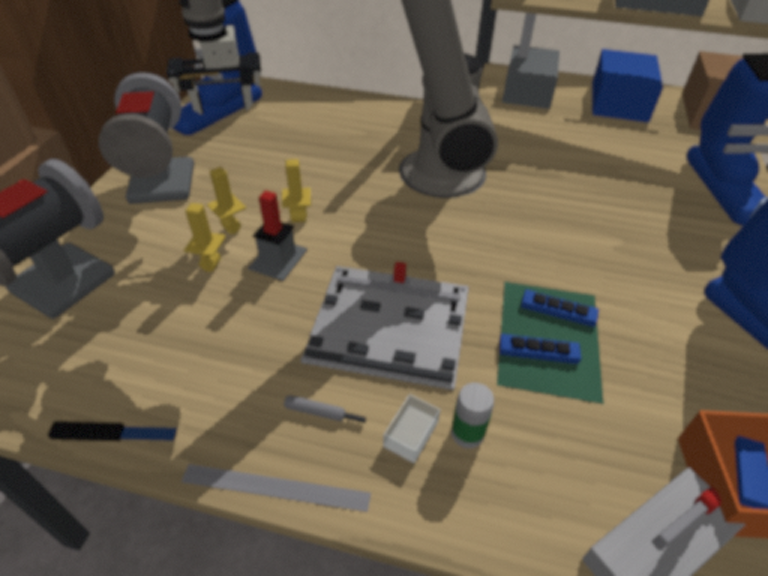

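View pics/t0.png

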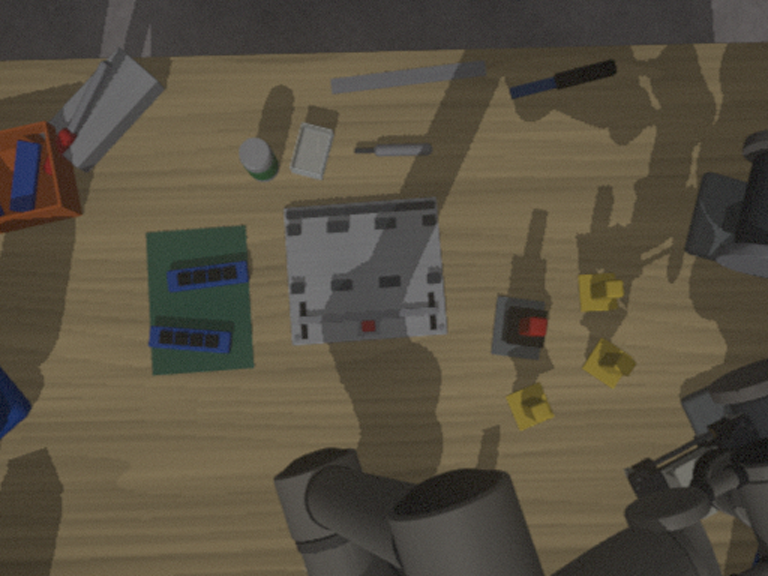

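Two soles (top 208,276 and 190,339 in the viewed picture) lie on the mat. The one red-handled roller in the grey holder (525,326) is the one I want. The three yellow ones (600,292; 608,362; 530,406) are look-alikes. The blue item in the orange bin (25,175) is out of reach and isn't a sole on the job. Next I'll plan a hover so the wrist camera can measure more closely.

```bash
cat >> h.py <<'E'
import json,os
def cur():
    o=get_obs(); p=np.array(o["tool_pos"]); return p,o["tcp_rot"][2]
def plan(targets,speed=None,start=None):
    """targets: [x,y,z,yaw]; prints per-call offset/rot; start: commanded pose"""
    if start is None: p,y=cur()
    else: p,y=np.array(start[:3],float),start[3]
    for t in targets:
        q=np.array(t[:3],float); n=0
        while True:
            Rt=(R.from_euler('z',y)*R.from_euler('x',np.pi)).as_matrix()
            d=Rt.T@(q-p); k=max(1,np.ceil(np.abs(d).max()/119.9)); d/=k
            dy=(t[3]-y+np.pi)%(2*np.pi)-np.pi; 
            rz=-dy/(2*np.pi)
            rows=int(max(1,np.ceil(np.linalg.norm(d)/60),np.ceil(abs(np.degrees(dy))/10.5)))
            print("off",np.round(d/120,4).tolist(),"rot",[0,0,round(rz,4)],"rows",rows)
            p=p+Rt@d; y=t[3]
            if k==1: break
        print("  ->",t)
E
python3 - <<'E'
from h import *
k=optics.get_calibration("wrist");p,y=cur()
T=np.array(k["world_from_camera"]);Rt=(R.from_euler('z',y)*R.from_euler('x',np.pi)).as_matrix()
print(k["fx"],k["cx"],k["cy"],np.round(Rt.T@(T[:3,3]-p)),np.round(Rt.T@T[:3,:3],2).tolist())
plan([[230,-473,330,0],[450,120,330,0]],start=[227.8,-473,226.7,.449])
E
```

```text
297.3186396354542 256.80190782144723 190.97969357978928 [  80.   -0. -158.] [[0.0, -0.96, -0.29], [1.0, 0.0, 0.0], [-0.0, -0.29, 0.96]]
off [0.0165, 0.008, -0.8608] rot [0, 0, 0.0715] rows 3
  -> [230, -473, 330, 0]
off [0.3667, -0.9883, -0.0] rot [0, 0, -0.0] rows 3
off [0.3667, -0.9883, -0.0] rot [0, 0, -0.0] rows 3
off [0.3667, -0.9883, -0.0] rot [0, 0, -0.0] rows 3
off [0.3667, -0.9883, -0.0] rot [0, 0, -0.0] rows 3
off [0.3667, -0.9883, -0.0] rot [0, 0, -0.0] rows 3
  -> [450, 120, 330, 0]
```

Emit:
send_rows:
  offset:
    - [0.01, 0.005, -0.5]
    - [0.0165, 0.008, -0.861]
    - [0.0165, 0.008, -0.861]
    - [0.0165, 0.008, -0.861]
  delta_rot:
    - [0, 0, 0.025]
    - [0, 0, 0.05]
    - [0, 0, 0.0715]
    - [0, 0, 0.0715]

```text
time: 1.5
tool_pos: [230.0, -473.0, 330.3]
tcp_rot: [3.141, -0.0, 0.001]
contact_force: [0.2, -0.3, -1.4]
grip_width: 91.7
finger_force: 0.0
```

Emit:
send_rows:
  offset:
    - [0.183, -0.494, 0]
    - [0.367, -0.988, 0]
    - [0.367, -0.988, 0]
  delta_rot:
    - [0, 0, 0]
    - [0, 0, 0]
    - [0, 0, 0]

```text
time: 1.88
tool_pos: [274.9, -351.2, 330.0]
tcp_rot: [-3.14, -0.0, 0.006]
contact_force: [-0.5, -0.8, 0.9]
grip_width: 91.4
finger_force: 0.0
```

Emit:
send_rows:
  offset:
    - [0.183, -0.494, 0]
    - [0.367, -0.988, 0]
    - [0.367, -0.988, 0]
  delta_rot:
    - [0, 0, 0]
    - [0, 0, 0]
    - [0, 0, 0]

```text
time: 2.25
tool_pos: [319.0, -233.4, 329.9]
tcp_rot: [-3.141, -0.0, 0.007]
contact_force: [-0.5, -0.4, 0.3]
grip_width: 91.7
finger_force: 0.0
```

Emit:
send_rows:
  offset:
    - [0.183, -0.494, 0]
    - [0.367, -0.988, 0]
    - [0.367, -0.988, 0]
  delta_rot:
    - [0, 0, 0]
    - [0, 0, 0]
    - [0, 0, 0]

```text
time: 2.62
tool_pos: [363.3, -115.2, 329.8]
tcp_rot: [-3.141, 0.0, 0.007]
contact_force: [0.4, 0.2, 0.5]
grip_width: 91.4
finger_force: 0.0
```

Emit:
send_rows:
  offset:
    - [0.183, -0.494, 0]
    - [0.367, -0.988, 0]
    - [0.367, -0.988, 0]
  delta_rot:
    - [0, 0, 0]
    - [0, 0, 0]
    - [0, 0, 0]

```text
time: 3.0
tool_pos: [407.5, 2.7, 329.4]
tcp_rot: [-3.142, 0.001, 0.006]
contact_force: [-0.5, -1.0, -0.3]
grip_width: 92.0
finger_force: 0.0
```

Emit:
send_rows:
  offset:
    - [0.183, -0.494, 0]
    - [0.367, -0.988, 0]
    - [0.367, -0.988, 0]
    - [0.367, -0.988, 0]
  delta_rot:
    - [0, 0, 0]
    - [0, 0, 0]
    - [0, 0, 0]
    - [0, 0, 0]

```text
time: 3.5
tool_pos: [451.0, 117.6, 329.4]
tcp_rot: [3.14, 0.001, -0.001]
contact_force: [-1.0, 0.4, -0.2]
grip_width: 91.9
finger_force: 0.0
```

Run:
```python
from h import *
print(cur()); cal=optics.get_calibration("wrist"); b=optics.capture("wrist"); save(b,"w1.png",s=1.5)
json.dump({k:np.array(v).tolist() for k,v in cal.items()},open("c1.json","w")); np.save("w1.npy",b)
for n,z in dict(fixture=8,fence_grip=64,sole1=0,mat=0,holder=0,roller=14).items():
  for d in finder.pinpoint(n,"wrist")[:4]: print(n,round(d["confidence"],2),np.round(d["uv"],1),np.round(ray("wrist",d["uv"],z,cal)[:2],1))
for d in finder.silhouettes("sole1","wrist")[:3]:
  m=d["region"].astype(np.uint8); c=max(cv2.findContours(m,0,2)[0],key=cv2.contourArea)[:,0]
  w=np.array([ray("wrist",u,15,cal)[:2] for u in c],np.float32); print("sole",d["confidence"],cv2.minAreaRect(w))
for d in finder.silhouettes("mat","wrist")[:2]:
  m=d["region"].astype(np.uint8); c=max(cv2.findContours(m,0,2)[0],key=cv2.contourArea)[:,0]
  w=np.array([ray("wrist",u,2,cal)[:2] for u in c],np.float32); print("mat",d["confidence"],cv2.minAreaRect(w))
```

```text
(array([450.95802065, 117.61716973, 329.43096019]), np.float64(-0.001460932341644794))
fixture 0.94 [332.5  82. ] [567.8  -4.5]
fence_grip 0.58 [341.6 165.6] [440.7  -8.9]
sole1 0.62 [154.8 100.2] [541.  288.6]
sole1 0.6 [144.8 168.2] [423.8 314.8]
mat 0.61 [146.2 123.5] [502.1 306.2]
holder 0.76 [461.8 166.1] [ 433.  -291.5]
roller 0.86 [465.1 171. ] [ 426.3 -290.7]
roller 0.68 [451.8 231.5] [ 297.6 -286.1]
roller 0.61 [508.2 144.8] [ 487.3 -414. ]
roller 0.45 [499.8 196.9] [ 371.6 -414.7]
sole 0.74 ((427.60162353515625, 318.853515625), (153.69273376464844, 44.72698974609375), 84.3506851196289)
sole 0.6 ((542.388916015625, 285.7823791503906), (43.44403839111328, 153.51808166503906), 6.177443504333496)
mat 0.65 ((499.8891296386719, 304.37139892578125), (270.30169677734375, 191.38168334960938), 3.076509714126587)
```

View pics/w1.png

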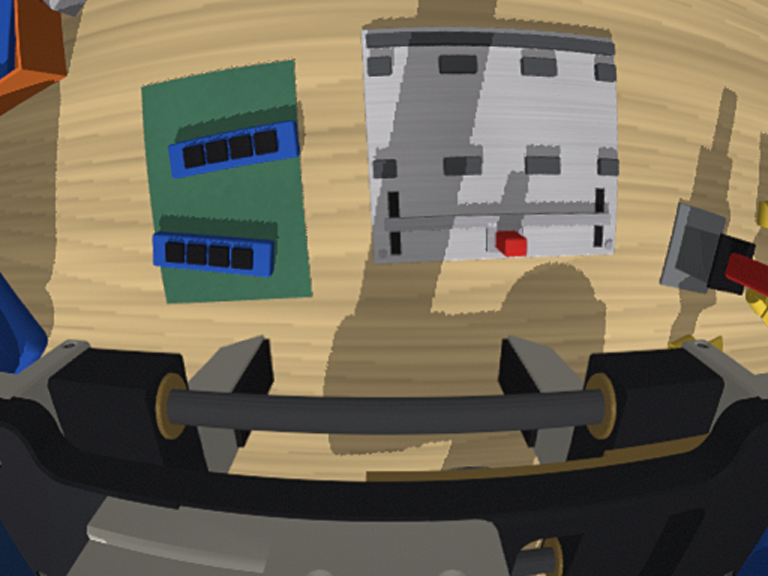

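Run:
```python
from h import *
cal=json.load(open("c1.json")); b=np.load("w1.npy")
save(b,"w1c.png",crop=(230,10,430,185),s=4)
g=cv2.cvtColor(b,cv2.COLOR_RGB2GRAY)
for uv in [(458,64),(539,66),(463,166),(542,165)]:
    print(uv,[np.round(ray("wrist",(uv[0]/1.5,uv[1]/1.5),z,cal)[:2],1) for z in (12,20)])
```

```text
(458, 64) [array([630.1,  41. ]), array([628.4,  42.3])]
(539, 66) [array([635.4, -49.4]), array([633.6, -46.6])]
(463, 166) [array([519.2,  35. ]), array([519.4,  36.4])]
(542, 165) [array([524.4, -54.3]), array([524.5, -51.4])]
```

View pics/w1c.png

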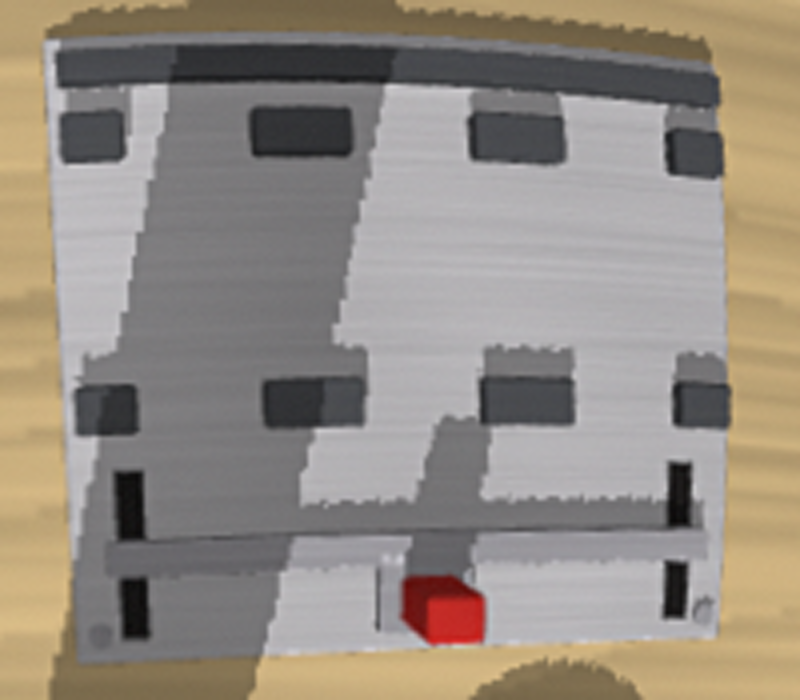

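Run:
```python
from h import *
print(np.round(get_obs()["joint_positions"],2))
plan([[542,286,150,1.679],[542,286,5.5,1.679]],start=[450,120,329.4,0])
```

```text
[ 0.09  0.17  1.48 -0.    1.5   1.67]
off [0.3833, -0.6917, 0.7475] rot [0, 0, -0.2672] rows 10
off [0.6462, 0.4558, 0.7475] rot [0, 0, -0.0] rows 3
  -> [542, 286, 150, 1.679]
off [0.0, -0.0, 0.6021] rot [0, 0, -0.0] rows 2
off [0.0, -0.0, 0.6021] rot [0, 0, -0.0] rows 2
  -> [542, 286, 5.5, 1.679]
```

Emit:
send_rows:
  offset:
    - [0.383, -0.692, 0.747]
    - [0.383, -0.692, 0.747]
    - [0.383, -0.692, 0.747]
    - [0.383, -0.692, 0.747]
    - [0.383, -0.692, 0.747]
    - [0.383, -0.692, 0.747]
  delta_rot:
    - [0, 0, -0.027]
    - [0, 0, -0.054]
    - [0, 0, -0.081]
    - [0, 0, -0.108]
    - [0, 0, -0.1336]
    - [0, 0, -0.1336]

```text
time: 4.7
tool_pos: [496.5, 202.7, 240.3]
tcp_rot: [3.141, 0.0, 0.838]
contact_force: [0.0, -1.0, 0.1]
grip_width: 92.0
finger_force: 0.0
```

Run:
```python
from h import *
p,y=cur(); print(p,y)
plan([[542,286,150,1.679]])
plan([[542,286,5.5,1.679]],start=[542,286,150,1.679])
```

```text
[496.46461636 202.72407134 240.33978107] 0.8377765523895797
off [0.7696, -0.1823, 0.7528] rot [0, 0, np.float64(-0.1339)] rows 5
  -> [542, 286, 150, 1.679]
off [0.0, -0.0, 0.6021] rot [0, 0, -0.0] rows 2
off [0.0, -0.0, 0.6021] rot [0, 0, -0.0] rows 2
  -> [542, 286, 5.5, 1.679]
```

Emit:
send_rows:
  offset:
    - [0.77, -0.182, 0.753]
    - [0.77, -0.182, 0.753]
    - [0.77, -0.182, 0.753]
    - [0.77, -0.182, 0.753]
    - [0.77, -0.182, 0.753]
    - [0.77, -0.182, 0.753]
  delta_rot:
    - [0, 0, -0.027]
    - [0, 0, -0.054]
    - [0, 0, -0.081]
    - [0, 0, -0.108]
    - [0, 0, -0.1339]
    - [0, 0, -0.1339]

```text
time: 5.45
tool_pos: [542.0, 286.0, 150.0]
tcp_rot: [3.142, 0.0, 1.676]
contact_force: [0.3, -0.7, 1.0]
grip_width: 91.7
finger_force: 0.0
```

Run:
```python
from h import *
print(cur()); cal=optics.get_calibration("wrist"); b=optics.capture("wrist")
for n,z in dict(sole1=1,fixture=8).items():
  for d in finder.pinpoint(n,"wrist")[:4]: print(n,round(d["confidence"],2),np.round(d["uv"],1),np.round(ray("wrist",d["uv"],z,cal)[:2],1))
for d in finder.silhouettes("sole1","wrist")[:3]:
  m=d["region"].astype(np.uint8); c=max(cv2.findContours(m,0,2)[0],key=cv2.contourArea)[:,0]
  w=np.array([ray("wrist",u,18,cal)[:2] for u in c],np.float32); print("sole",d["confidence"],cv2.minAreaRect(w))
plan([[542,286,5.5,1.679]])
```

```text
(array([541.9942945 , 286.02125548, 149.98869059]), np.float64(1.6760706587349579))
sole1 0.96 [254.1 178.2] [539.7 286. ]
sole1 0.81 [153.6 139.3] [427.5 318.3]
sole 0.75 ((542.5570678710938, 286.16241455078125), (41.33906555175781, 151.0903778076172), 5.73314905166626)
sole 0.67 ((428.130859375, 318.7255554199219), (151.97247314453125, 46.018592834472656), 84.72942352294922)
off [0.0002, 0.0, 0.6025] rot [0, 0, np.float64(-0.0003)] rows 2
off [0.0002, 0.0, 0.6025] rot [0, 0, -0.0] rows 2
  -> [542, 286, 5.5, 1.679]
```

Emit:
send_rows:
  offset:
    - [0, 0, 0.5]
    - [0, 0, 0.9]
    - [0, 0, 1.0]
  delta_rot:
    - [0, 0, 0]
    - [0, 0, 0]
    - [0, 0, 0]

```text
time: 6.02
tool_pos: [540.0, 285.2, 27.1]
tcp_rot: [-3.136, 0.002, 1.678]
contact_force: [-1.0, 0.6, -0.2]
grip_width: 91.9
finger_force: 0.0
```

Emit:
send_rows:
  offset:
    - [0, 0, 0.1]
    - [0, 0, 0.2]
    - [0, 0, 0.2]
  delta_rot:
    - [0, 0, 0]
    - [0, 0, 0]
    - [0, 0, 0]

```text
time: 6.4
tool_pos: [542.0, 286.0, 6.1]
tcp_rot: [3.142, 0.0, 1.68]
contact_force: [-0.3, -0.2, 0.2]
grip_width: 91.9
finger_force: 0.0
```

Emit:
send_rows:
  offset:
    - [0, 0, 0]
    - [0, 0, 0]
    - [0, 0, 0]
    - [0, 0, 0]
    - [0, 0, 0]
    - [0, 0, 0]
  delta_rot:
    - [0, 0, 0]
    - [0, 0, 0]
    - [0, 0, 0]
    - [0, 0, 0]
    - [0, 0, 0]
    - [0, 0, 0]
  grip: 0

```text
time: 7.15
tool_pos: [542.0, 286.0, 6.0]
tcp_rot: [3.142, 0.0, 1.68]
contact_force: [-0.4, 0.4, 0.4]
grip_width: 39.7
finger_force: 30.0
```

Emit:
send_rows:
  offset:
    - [0, 0, -0.3]
    - [0, 0, -0.6]
    - [0, 0, -1.0]
    - [0, 0, -1.0]
  delta_rot:
    - [0, 0, 0]
    - [0, 0, 0]
    - [0, 0, 0]
    - [0, 0, 0]

```text
time: 7.65
tool_pos: [544.1, 286.9, 130.0]
tcp_rot: [3.134, -0.002, 1.68]
contact_force: [0.2, -0.3, -2.2]
grip_width: 39.8
finger_force: 30.0
```

Run:
```python
from h import *
p,y=cur(); print(p,y)
plan([[535,190,150,.866],[505,90,180,.053]])
```

```text
[544.11489657 286.87443537 129.97860419] 1.6803001182822273
off [-0.7942, -0.1637, -0.1668] rot [0, 0, np.float64(0.1296)] rows 5
  -> [535, 190, 150, 0.866]
off [-0.7968, 0.3495, -0.25] rot [0, 0, 0.1294] rows 5
  -> [505, 90, 180, 0.053]
```

Emit:
send_rows:
  offset:
    - [-0.794, -0.164, -0.2]
    - [-0.794, -0.164, -0.2]
    - [-0.794, -0.164, -0.2]
    - [-0.794, -0.164, -0.2]
    - [-0.794, -0.164, -0.2]
    - [-0.794, -0.164, -0.2]
  delta_rot:
    - [0, 0, 0.027]
    - [0, 0, 0.054]
    - [0, 0, 0.081]
    - [0, 0, 0.108]
    - [0, 0, 0.1296]
    - [0, 0, 0.1296]

```text
time: 8.4
tool_pos: [532.0, 188.9, 148.5]
tcp_rot: [-3.14, 0.002, 0.867]
contact_force: [-0.1, -0.3, -1.3]
grip_width: 39.7
finger_force: 30.0
```

Emit:
send_rows:
  offset:
    - [-0.797, 0.35, -0.25]
    - [-0.797, 0.35, -0.25]
    - [-0.797, 0.35, -0.25]
    - [-0.797, 0.35, -0.25]
    - [-0.797, 0.35, -0.25]
    - [-0.797, 0.35, -0.25]
    - [-0.797, 0.35, -0.25]
  delta_rot:
    - [0, 0, 0.027]
    - [0, 0, 0.054]
    - [0, 0, 0.081]
    - [0, 0, 0.108]
    - [0, 0, 0.1294]
    - [0, 0, 0.1294]
    - [0, 0, 0.1294]

```text
time: 9.28
tool_pos: [502.6, 89.2, 179.6]
tcp_rot: [3.142, 0.001, 0.057]
contact_force: [-0.2, 1.2, -2.9]
grip_width: 39.7
finger_force: 30.0
```

Run:
```python
from h import *
print(cur()); cal=optics.get_calibration("wrist"); b=optics.capture("wrist"); save(b,"w2.png",s=1.5); np.save("w2.npy",b)
json.dump({k:np.array(v).tolist() for k,v in cal.items()},open("c2.json","w"))
for n,z in dict(sole1=180-4,fixture=8,fence_grip=64).items():
  for d in finder.pinpoint(n,"wrist")[:4]: print(n,round(d["confidence"],2),np.round(d["uv"],1),np.round(ray("wrist",d["uv"],z,cal)[:2],1))
```

```text
(array([502.63157656,  89.15482498, 179.6074491 ]), np.float64(0.056901404535465216))
sole1 0.89 [ 88.3 218.7] [507.2 201.5]
sole1 0.72 [253.4 240.1] [501.7  91.7]
fixture 0.75 [346.6 117.3] [574.5  -7.9]
fence_grip 0.71 [346.7 246.2] [442.7  -9.9]
```

View pics/w2.png

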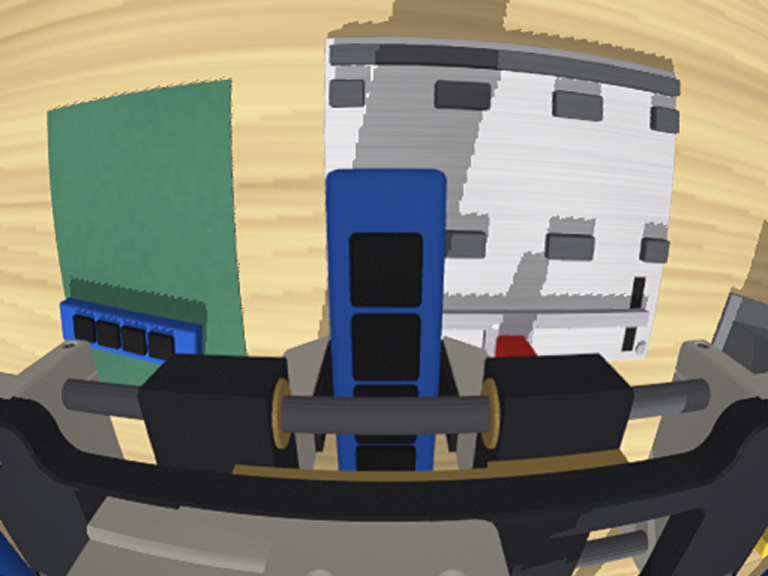

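```bash
cat > fit.py <<'E'
from h import *
from scipy.optimize import least_squares
c1=json.load(open("c1.json"));c2=json.load(open("c2.json"))
A=[((252,108),65,65),((352,107),65,25),((471,115),65,-25),((561,114),65,-65),((265,380),-45,65),((365,379),-45,25),((483,377),-45,-25),((573,377),-45,-65)]
B=[((437,80),65,65),((491,82),65,25),((555,90),65,-25),((603,97),65,-65),((550,233),-45,-25),((595,236),-45,-65)]
def go(sel):
    D=[]
    if 1 in sel: D+=[(ray("wrist",(u/4+230,v/4+10),20,c1)[:2],(x,y)) for (u,v),x,y in A]
    if 2 in sel: D+=[(ray("wrist",(u/1.5,v/1.5),20,c2)[:2],(x,y)) for (u,v),x,y in B]
    W=np.array([d[0] for d in D]);M=np.array([d[1] for d in D],float)
    f=lambda p:(W-(M@np.array([[np.cos(p[2]),np.sin(p[2])],[-np.sin(p[2]),np.cos(p[2])]])+p[:2])).ravel()
    r=least_squares(f,[575,-5,.05]);print(sel,np.round(r.x,3));print(np.round(f(r.x).reshape(-1,2),1).tolist())
go([1]);go([2]);go([1,2])
E
python3 fit.py; python3 -c "
from h import *
print(get_obs()['tool_pos'],cur()[1])"
```

```text
[1] [ 5.75965e+02 -5.76100e+00  5.60000e-02]
[[-0.4, -1.2], [0.0, -0.8], [-1.9, 0.2], [0.8, 1.1], [0.4, -0.4], [-0.1, -0.4], [0.3, 0.5], [0.7, 1.0]]
[2] [ 5.76894e+02 -5.56900e+00  4.90000e-02]
[[-0.5, -1.4], [0.4, -0.1], [-0.8, 0.8], [-1.0, 0.4], [1.4, -0.3], [0.6, 0.6]]
[1, 2] [ 5.76336e+02 -5.72500e+00  5.40000e-02]
[[-0.9, -1.1], [-0.4, -0.7], [-2.2, 0.3], [0.6, 1.2], [-0.1, -0.5], [-0.5, -0.5], [0.0, 0.4], [0.5, 0.9], [0.4, -1.5], [1.1, -0.3], [-0.4, 0.6], [-0.7, 0.2], [1.8, 0.0], [0.8, 0.9]]
[502.82345729  89.14370168 179.93235198] 0.05450017525244588
```

Emit:
send_rows:
  offset:
    - [0.503, 0.071, 0.4]
    - [0.503, 0.071, 0.8]
    - [0.503, 0.071, 1.0]
    - [0.503, 0.071, 1.0]
  delta_rot:
    - [0, 0, 0]
    - [0, 0, 0]
    - [0, 0, 0]
    - [0, 0, 0]

```text
time: 9.98
tool_pos: [562.1, 83.7, 57.9]
tcp_rot: [-3.141, 0.005, 0.054]
contact_force: [0.7, 0.3, -1.5]
grip_width: 39.3
finger_force: 30.0
```

Emit:
send_rows:
  offset:
    - [0, 0, 0.2]
    - [0, 0, 0.2]
    - [0, 0, 0.2]
  delta_rot:
    - [0, 0, 0]
    - [0, 0, 0]
    - [0, 0, 0]

```text
time: 10.35
tool_pos: [564.5, 83.9, 37.7]
tcp_rot: [3.141, -0.003, 0.053]
contact_force: [0.0, 0.3, -1.9]
grip_width: 39.3
finger_force: 30.0
```

Run:
```python
from h import *
p,y=cur(); print(p,y)
plan([[563.5,83.8,12.3,.054]])
```

```text
[564.52145754  83.87286879  37.7325153 ] 0.05326731010402086
off [-0.0085, 0.0002, 0.2119] rot [0, 0, np.float64(-0.0001)] rows 1
  -> [563.5, 83.8, 12.3, 0.054]
```

Emit:
send_rows:
  offset:
    - [0, 0, 0.06]
    - [0, 0, 0.12]
    - [0, 0, 0.18]
    - [0, 0, 0.195]
    - [0, 0, 0.195]
  delta_rot:
    - [0, 0, 0]
    - [0, 0, 0]
    - [0, 0, 0]
    - [0, 0, 0]
    - [0, 0, 0]

```text
time: 10.98
tool_pos: [563.6, 83.8, 12.5]
tcp_rot: [3.142, 0.0, 0.053]
contact_force: [-1.0, 0.9, -0.9]
grip_width: 39.9
finger_force: 30.0
```

Emit:
send_rows:
  offset:
    - [0, 0, 0]
    - [0, 0, 0]
    - [0, 0, 0]
    - [0, 0, 0]
  delta_rot:
    - [0, 0, 0]
    - [0, 0, 0]
    - [0, 0, 0]
    - [0, 0, 0]
  grip: 0.8

```text
time: 11.48
tool_pos: [563.7, 83.8, 12.8]
tcp_rot: [3.142, -0.0, 0.053]
contact_force: [-0.5, -0.0, -0.7]
grip_width: 72.0
finger_force: 0.0
```

Emit:
send_rows:
  offset:
    - [0, 0, -0.2]
    - [0, 0, -0.6]
    - [0, 0, -1.0]
    - [0, 0, -1.0]
    - [0, 0, -1.0]
  delta_rot:
    - [0, 0, 0]
    - [0, 0, 0]
    - [0, 0, 0]
    - [0, 0, 0]
    - [0, 0, 0]

```text
time: 12.1
tool_pos: [563.1, 83.8, 132.1]
tcp_rot: [3.142, 0.001, 0.053]
contact_force: [0.2, 0.1, -0.9]
grip_width: 73.5
finger_force: 0.0
```

Run:
```python
from h import *
p,y=cur(); print(p,y,get_obs()["grip_width"])
plan([[518,162,130,.53],[473,240,130,1.0],[428,318.6,130,1.476]],start=[563.5,83.8,132.3,.0535])
```

```text
[563.05457614  83.77900338 132.09215637] 0.05294145048164167 73.49300513943425
off [-0.3438, -0.671, 0.0192] rot [0, 0, -0.0758] rows 3
  -> [518, 162, 130, 0.53]
off [0.005, -0.7504, -0.0] rot [0, 0, -0.0748] rows 3
  -> [473, 240, 130, 1.0]
off [0.3486, -0.6694, -0.0] rot [0, 0, -0.0758] rows 3
  -> [428, 318.6, 130, 1.476]
```

Emit:
send_rows:
  offset:
    - [-0.344, -0.671, 0.019]
    - [-0.344, -0.671, 0.019]
    - [-0.344, -0.671, 0.019]
  delta_rot:
    - [0, 0, -0.0255]
    - [0, 0, -0.051]
    - [0, 0, -0.0758]

```text
time: 12.48
tool_pos: [515.7, 163.6, 128.4]
tcp_rot: [-3.14, 0.004, 0.537]
contact_force: [1.5, 0.1, 0.6]
grip_width: 73.3
finger_force: 0.0
```

Emit:
send_rows:
  offset:
    - [0.005, -0.75, 0]
    - [0.005, -0.75, 0]
    - [0.005, -0.75, 0]
  delta_rot:
    - [0, 0, -0.025]
    - [0, 0, -0.05]
    - [0, 0, -0.0748]

```text
time: 12.85
tool_pos: [470.9, 241.4, 128.4]
tcp_rot: [-3.139, 0.003, 1.007]
contact_force: [0.0, -1.2, 1.0]
grip_width: 73.7
finger_force: 0.0
```

Emit:
send_rows:
  offset:
    - [0.349, -0.669, 0]
    - [0.349, -0.669, 0]
    - [0.349, -0.669, 0]
    - [0.349, -0.669, 0]
    - [0.349, -0.669, 0]
  delta_rot:
    - [0, 0, -0.0255]
    - [0, 0, -0.051]
    - [0, 0, -0.0758]
    - [0, 0, -0.0758]
    - [0, 0, -0.0758]
  grip: 1

```text
time: 13.48
tool_pos: [428.1, 318.1, 129.4]
tcp_rot: [-3.14, 0.001, 1.472]
contact_force: [0.2, 1.0, -0.3]
grip_width: 92.2
finger_force: 0.0
```

Run:
```python
from h import *
print(cur()); cal=optics.get_calibration("wrist"); b=optics.capture("wrist")
for n,z in dict(sole1=1).items():
  for d in finder.pinpoint(n,"wrist")[:4]: print(n,round(d["confidence"],2),np.round(d["uv"],1),np.round(ray("wrist",d["uv"],z,cal)[:2],1))
for d in finder.silhouettes("sole1","wrist")[:3]:
  m=d["region"].astype(np.uint8); c=max(cv2.findContours(m,0,2)[0],key=cv2.contourArea)[:,0]
  w=np.array([ray("wrist",u,18,cal)[:2] for u in c],np.float32); print("sole",d["confidence"],cv2.minAreaRect(w))
```

```text
(array([428.06422077, 318.13546256, 129.36874459]), np.float64(1.4719147367741028))
sole1 0.66 [256.8 184.1] [428.3 317.6]
sole 0.98 ((425.8612060546875, 319.79388427734375), (150.89569091796875, 41.702545166015625), 84.36666870117188)
```

Emit:
send_rows:
  offset:
    - [0, 0, 0.4]
    - [0, 0, 0.8]
    - [0, 0, 0.95]
    - [0, 0, 0.95]
  delta_rot:
    - [0, 0, 0]
    - [0, 0, 0]
    - [0, 0, 0]
    - [0, 0, 0]

```text
time: 14.12
tool_pos: [427.6, 317.9, 15.0]
tcp_rot: [-3.139, 0.002, 1.474]
contact_force: [-0.4, 0.6, 0.7]
grip_width: 91.8
finger_force: 0.0
```

Emit:
send_rows:
  offset:
    - [0, 0, 0.04]
    - [0, 0, 0.083]
    - [0, 0, 0.083]
  delta_rot:
    - [0, 0, 0]
    - [0, 0, 0]
    - [0, 0, 0]

```text
time: 14.5
tool_pos: [428.4, 318.7, 6.6]
tcp_rot: [3.141, -0.0, 1.475]
contact_force: [-0.6, -0.2, -0.3]
grip_width: 91.5
finger_force: 0.0
```

Emit:
send_rows:
  offset:
    - [0, 0, 0]
    - [0, 0, 0]
    - [0, 0, 0]
    - [0, 0, 0]
    - [0, 0, 0]
    - [0, 0, 0]
  delta_rot:
    - [0, 0, 0]
    - [0, 0, 0]
    - [0, 0, 0]
    - [0, 0, 0]
    - [0, 0, 0]
    - [0, 0, 0]
  grip: 0

```text
time: 15.25
tool_pos: [428.0, 318.6, 6.3]
tcp_rot: [-3.141, 0.0, 1.475]
contact_force: [-1.7, -0.3, 0.3]
grip_width: 40.0
finger_force: 30.0
```

Emit:
send_rows:
  offset:
    - [0, 0, -0.3]
    - [0, 0, -0.6]
    - [0, 0, -0.9]
    - [0, 0, -0.9]
  delta_rot:
    - [0, 0, 0]
    - [0, 0, 0]
    - [0, 0, 0]
    - [0, 0, 0]

```text
time: 15.75
tool_pos: [429.8, 319.5, 116.8]
tcp_rot: [3.137, -0.003, 1.476]
contact_force: [-0.7, -0.3, -2.0]
grip_width: 39.5
finger_force: 30.0
```

Run:
```python
from h import *
p,y=cur(); print(p,y)
plan([[458,230,118,1.12],[490,150,118,.76],[527,75,118,.4],[568,-6,118,.054]],start=[428,318.6,114,1.4725])
```

```text
[429.79810562 319.45399928 116.79083389] 1.475555346695703
off [-0.7102, 0.3213, -0.0333] rot [0, 0, 0.0561] rows 2
  -> [458, 230, 118, 1.12]
off [-0.4839, 0.5305, 0.0] rot [0, 0, 0.0573] rows 2
  -> [490, 150, 118, 0.76]
off [-0.2071, 0.6654, 0.0] rot [0, 0, 0.0573] rows 2
  -> [527, 75, 118, 0.4]
off [0.0518, 0.7548, 0.0] rot [0, 0, 0.0551] rows 2
  -> [568, -6, 118, 0.054]
```

Emit:
send_rows:
  offset:
    - [-0.71, 0.321, -0.033]
    - [-0.71, 0.321, -0.033]
    - [-0.71, 0.321, -0.033]
  delta_rot:
    - [0, 0, 0.028]
    - [0, 0, 0.0561]
    - [0, 0, 0.0561]

```text
time: 16.12
tool_pos: [458.5, 228.2, 117.0]
tcp_rot: [-3.14, 0.002, 1.119]
contact_force: [-0.5, 0.6, -2.2]
grip_width: 39.2
finger_force: 30.0
```

Emit:
send_rows:
  offset:
    - [-0.484, 0.53, 0]
    - [-0.484, 0.53, 0]
    - [-0.484, 0.53, 0]
  delta_rot:
    - [0, 0, 0.028]
    - [0, 0, 0.0573]
    - [0, 0, 0.0573]

```text
time: 16.5
tool_pos: [490.6, 149.6, 117.3]
tcp_rot: [-3.141, 0.001, 0.763]
contact_force: [0.2, 1.1, -3.1]
grip_width: 40.0
finger_force: 30.0
```

Emit:
send_rows:
  offset:
    - [-0.207, 0.665, 0]
    - [-0.207, 0.665, 0]
    - [-0.207, 0.665, 0]
  delta_rot:
    - [0, 0, 0.028]
    - [0, 0, 0.0573]
    - [0, 0, 0.0573]

```text
time: 16.88
tool_pos: [527.8, 75.7, 117.5]
tcp_rot: [-3.141, 0.001, 0.406]
contact_force: [-0.8, 0.0, -1.4]
grip_width: 39.8
finger_force: 30.0
```

Emit:
send_rows:
  offset:
    - [0.052, 0.755, 0]
    - [0.052, 0.755, 0]
    - [0.052, 0.755, 0]
    - [0.052, 0.755, 0]
    - [0.052, 0.755, 0]
  delta_rot:
    - [0, 0, 0.028]
    - [0, 0, 0.0551]
    - [0, 0, 0.0551]
    - [0, 0, 0.0551]
    - [0, 0, 0.0551]

```text
time: 17.5
tool_pos: [568.5, -3.7, 118.2]
tcp_rot: [-3.141, 0.001, 0.061]
contact_force: [0.6, 0.3, -2.6]
grip_width: 39.8
finger_force: 30.0
```

Run:
```python
from h import *
p,y=cur(); print(p,y)
plan([[568.4,-6.1,30,.054]])
cal=optics.get_calibration("wrist"); b=optics.capture("wrist")
for d in finder.silhouettes("sole1","wrist")[:3]:
  m=d["region"].astype(np.uint8); c=max(cv2.findContours(m,0,2)[0],key=cv2.contourArea)[:,0]
  w=np.array([ray("wrist",u,24,cal)[:2] for u in c],np.float32); print("sole",d["confidence"],cv2.minAreaRect(w))
```

```text
[568.53759083  -3.72182022 118.22569225] 0.06113589255562668
off [-0.0024, 0.0197, 0.7352] rot [0, 0, np.float64(0.0011)] rows 2
  -> [568.4, -6.1, 30, 0.054]
sole 0.86 ((579.088134765625, 82.98635864257812), (120.22032928466797, 43.90953826904297), 2.9648919105529785)
sole 0.73 ((568.9800415039062, -3.349803924560547), (146.1142578125, 68.75727844238281), 3.473574638366699)
sole 0.24 ((730.3446044921875, 96.49014282226562), (72.89572143554688, 21.257549285888672), 85.14128875732422)
```

Emit:
send_rows:
  offset:
    - [0, 0.01, 0.3]
    - [0, 0.01, 0.6]
    - [0, 0.01, 0.7]
    - [0, 0.01, 0.7]
  delta_rot:
    - [0, 0, 0]
    - [0, 0, 0.0005]
    - [0, 0, 0.0005]
    - [0, 0, 0.0005]

```text
time: 18.1
tool_pos: [569.1, -6.4, 34.2]
tcp_rot: [-3.141, 0.001, 0.054]
contact_force: [0.2, -0.2, -1.6]
grip_width: 39.8
finger_force: 30.0
```

Emit:
send_rows:
  offset:
    - [0, 0, 0]
    - [0, 0, 0]
  delta_rot:
    - [0, 0, 0]
    - [0, 0, 0]

```text
time: 18.35
tool_pos: [570.1, -6.7, 35.7]
tcp_rot: [3.141, -0.002, 0.054]
contact_force: [0.3, 0.8, -1.5]
grip_width: 40.1
finger_force: 30.0
```

Emit:
send_rows:
  offset:
    - [-0.005, -0.004, 0.06]
    - [-0.005, -0.004, 0.12]
    - [-0.005, -0.004, 0.18]
    - [-0.005, -0.004, 0.18]
    - [-0.005, -0.004, 0.18]
  delta_rot:
    - [0, 0, 0]
    - [0, 0, 0]
    - [0, 0, 0]
    - [0, 0, 0]
    - [0, 0, 0]

```text
time: 18.98
tool_pos: [568.5, -6.2, 12.4]
tcp_rot: [-3.142, 0.0, 0.054]
contact_force: [0.2, 0.1, -1.1]
grip_width: 39.6
finger_force: 30.0
```

Emit:
send_rows:
  offset:
    - [0, 0, 0]
    - [0, 0, 0]
    - [0, 0, 0]
    - [0, 0, 0]
  delta_rot:
    - [0, 0, 0]
    - [0, 0, 0]
    - [0, 0, 0]
    - [0, 0, 0]
  grip: 0.7

```text
time: 19.48
tool_pos: [568.7, -6.2, 12.8]
tcp_rot: [3.141, -0.0, 0.054]
contact_force: [-0.3, 0.2, 1.1]
grip_width: 64.3
finger_force: 0.0
```

Emit:
send_rows:
  offset:
    - [0, 0, -0.2]
    - [0, 0, -0.6]
    - [0, 0, -1.0]
    - [0, 0, -1.0]
  delta_rot:
    - [0, 0, 0]
    - [0, 0, 0]
    - [0, 0, 0]
    - [0, 0, 0]

```text
time: 19.98
tool_pos: [571.1, -6.5, 136.9]
tcp_rot: [3.14, -0.008, 0.054]
contact_force: [0.6, 0.0, 0.1]
grip_width: 64.2
finger_force: 0.0
```

Emit:
send_rows:
  offset:
    - [-0.5, 0, -0.3]
    - [-1.0, 0, -0.5]
    - [-1.0, 0, -0.5]
    - [-1.0, 0, -0.5]
  delta_rot:
    - [0, 0, 0]
    - [0, 0, 0]
    - [0, 0, 0]
    - [0, 0, 0]

```text
time: 20.48
tool_pos: [448.9, -12.7, 192.6]
tcp_rot: [3.141, -0.001, 0.053]
contact_force: [0.6, -0.3, -0.5]
grip_width: 64.3
finger_force: 0.0
```

Run:
```python
from h import *
print(cur()); cal=optics.get_calibration("wrist"); b=optics.capture("wrist"); save(b,"w3.png",s=1.5)
for n,z in dict(sole1=8,fence_grip=64,fixture=0,holder=0).items():
  for d in finder.pinpoint(n,"wrist")[:4]: print(n,round(d["confidence"],2),np.round(d["uv"],1),np.round(ray("wrist",d["uv"],z,cal)[:2],1))
for d in finder.silhouettes("sole1","wrist")[:3]:
  m=d["region"].astype(np.uint8); c=max(cv2.findContours(m,0,2)[0],key=cv2.contourArea)[:,0]
  w=np.array([ray("wrist",u,26,cal)[:2] for u in c],np.float32); print("sole",d["confidence"],cv2.minAreaRect(w))
a=optics.capture("top")
for d in finder.pinpoint("sole1","top")[:3]: print("top",d["confidence"],ray("top",d["uv"],8)[:2])
```

```text
(array([448.93216802, -12.72970481, 192.64755444]), np.float64(0.053158987719853945))
sole1 0.73 [260.6  69.4] [567.6 -10.1]
sole1 0.56 [175.9  71.4] [563.4  87.6]
sole1 0.44 [448.9 193.1] [ 435.7 -284. ]
fence_grip 0.64 [256.2 192.5] [439.6 -12.1]
holder 0.8 [449.5 192.8] [ 434.  -291.5]
sole 0.68 ((568.3598022460938, -5.702545166015625), (148.0095672607422, 40.645301818847656), 3.7330985069274902)
sole 0.62 ((410.15777587890625, -381.98333740234375), (157.61122131347656, 78.20144653320312), 75.48491668701172)
sole 0.58 ((562.9833374023438, 82.11640167236328), (149.52381896972656, 43.57457733154297), 2.5352847576141357)
top 0.63 [560.21575264  80.98445666]
top 0.62 [578.60266621  -6.16089143]
```

View pics/w3.png

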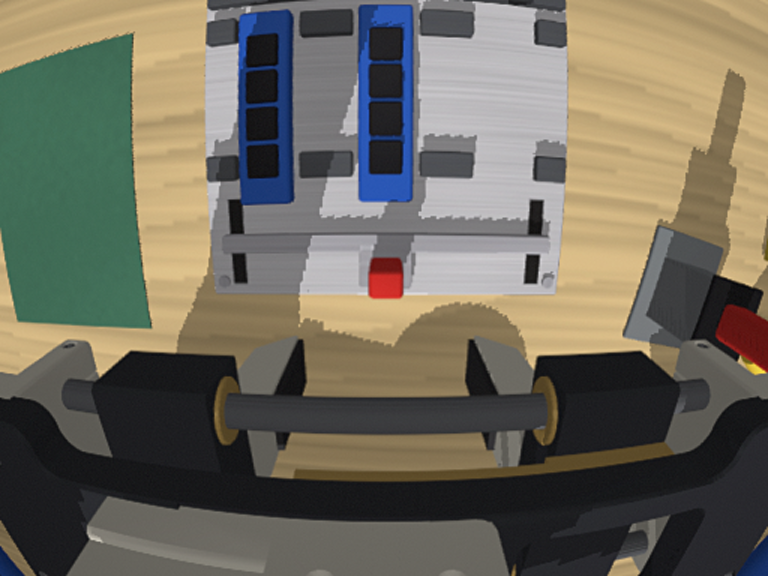

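Emit:
send_rows:
  offset:
    - [-0.068, 0.005, 0.4]
    - [-0.068, 0.005, 0.8]
    - [-0.068, 0.005, 1.0]
    - [-0.068, 0.005, 1.0]
  delta_rot:
    - [0, 0, 0]
    - [0, 0, 0]
    - [0, 0, 0]
    - [0, 0, 0]

```text
time: 21.38
tool_pos: [439.6, -13.4, 71.3]
tcp_rot: [-3.141, 0.004, 0.054]
contact_force: [0.7, -0.4, 0.5]
grip_width: 64.2
finger_force: 0.0
```

Emit:
send_rows:
  offset:
    - [0, 0, 0.2]
    - [0, 0, 0.35]
    - [0, 0, 0.35]
    - [0, 0, 0.35]
  delta_rot:
    - [0, 0, 0]
    - [0, 0, 0]
    - [0, 0, 0]
    - [0, 0, 0]

```text
time: 21.88
tool_pos: [441.7, -13.8, 31.9]
tcp_rot: [3.141, -0.002, 0.054]
contact_force: [-0.1, 0.2, -0.5]
grip_width: 64.1
finger_force: 0.0
```

Emit:
send_rows:
  offset:
    - [0, 0, 0]
    - [0, 0, 0]
    - [0, 0, 0]
    - [0, 0, 0]
    - [0, 0, 0]
  delta_rot:
    - [0, 0, 0]
    - [0, 0, 0]
    - [0, 0, 0]
    - [0, 0, 0]
    - [0, 0, 0]
  grip: 0

```text
time: 22.5
tool_pos: [440.6, -13.2, 30.8]
tcp_rot: [-3.141, 0.0, 0.053]
contact_force: [0.3, 3.4, 1.9]
grip_width: 23.6
finger_force: 30.0
```

Emit:
send_rows:
  offset:
    - [0.033, 0, 0]
    - [0.066, 0, 0]
    - [0.1, 0, 0]
    - [0.13, 0, 0]
    - [0.16, 0, 0]
    - [0.19, 0, 0]
    - [0.2, 0, 0]
    - [0.2, 0, 0]
  delta_rot:
    - [0, 0, 0]
    - [0, 0, 0]
    - [0, 0, 0]
    - [0, 0, 0]
    - [0, 0, 0]
    - [0, 0, 0]
    - [0, 0, 0]
    - [0, 0, 0]

```text
time: 23.5
tool_pos: [464.8, -12.0, 30.8]
tcp_rot: [-3.141, 0.0, 0.053]
contact_force: [-1.0, 6.0, 4.8]
grip_width: 24.0
finger_force: 30.0
```

Emit:
send_rows:
  offset:
    - [0.01, 0, 0]
    - [0.02, 0, 0]
    - [0.03, 0, 0]
    - [0.03, 0, 0]
  delta_rot:
    - [0, 0, 0]
    - [0, 0, 0]
    - [0, 0, 0]
    - [0, 0, 0]

```text
time: 24.0
tool_pos: [467.5, -11.9, 30.8]
tcp_rot: [-3.141, 0.002, 0.054]
contact_force: [-5.3, 4.4, 6.3]
grip_width: 23.5
finger_force: 30.0
```

Emit:
send_rows:
  offset:
    - [0.01, 0, 0]
    - [0.02, 0, 0]
    - [0.03, 0, 0]
    - [0.03, 0, 0]
  delta_rot:
    - [0, 0, 0]
    - [0, 0, 0]
    - [0, 0, 0]
    - [0, 0, 0]

```text
time: 24.5
tool_pos: [471.1, -11.7, 30.8]
tcp_rot: [-3.141, 0.002, 0.053]
contact_force: [-4.7, 3.2, 5.8]
grip_width: 24.0
finger_force: 30.0
```

Emit:
send_rows:
  offset:
    - [0.01, 0, 0]
    - [0.02, 0, 0]
    - [0.02, 0, 0]
  delta_rot:
    - [0, 0, 0]
    - [0, 0, 0]
    - [0, 0, 0]

```text
time: 24.88
tool_pos: [471.8, -11.6, 30.7]
tcp_rot: [-3.141, 0.005, 0.054]
contact_force: [-11.2, 2.0, 12.1]
grip_width: 23.7
finger_force: 30.0
```

Emit:
send_rows:
  offset:
    - [0, 0, 0]
    - [0, 0, 0]
    - [0, 0, 0]
  delta_rot:
    - [0, 0, 0]
    - [0, 0, 0]
    - [0, 0, 0]
  grip: 0.65

```text
time: 25.25
tool_pos: [474.7, -12.1, 30.7]
tcp_rot: [3.141, -0.001, 0.054]
contact_force: [0.6, 0.1, -0.0]
grip_width: 49.3
finger_force: 0.0
```

Emit:
send_rows:
  offset:
    - [0, 0, -0.2]
    - [0, 0, -0.6]
    - [0, 0, -1.0]
    - [0, 0, -1.0]
  delta_rot:
    - [0, 0, 0]
    - [0, 0, 0]
    - [0, 0, 0]
    - [0, 0, 0]

```text
time: 25.75
tool_pos: [476.7, -12.4, 154.2]
tcp_rot: [3.139, -0.008, 0.054]
contact_force: [0.2, -0.1, -1.0]
grip_width: 60.0
finger_force: 0.0
```

Emit:
send_rows:
  offset:
    - [-0.4, 0.9, -0.95]
    - [-0.4, 0.9, -0.95]
    - [-0.4, 0.9, -0.95]
    - [-0.4, 0.9, -0.95]
  delta_rot:
    - [0, 0, 0]
    - [0, 0, 0]
    - [0, 0, 0]
    - [0, 0, 0]

```text
time: 26.25
tool_pos: [432.4, -124.0, 265.5]
tcp_rot: [3.14, -0.003, 0.051]
contact_force: [1.0, -0.3, -0.8]
grip_width: 59.7
finger_force: 0.0
```

Emit:
send_rows:
  offset:
    - [-0.4, 0.9, 0]
    - [-0.4, 0.9, 0]
    - [-0.4, 0.9, 0]
    - [-0.4, 0.9, 0]
    - [-0.4, 0.9, 0]
  delta_rot:
    - [0, 0, 0]
    - [0, 0, 0]
    - [0, 0, 0]
    - [0, 0, 0]
    - [0, 0, 0]

```text
time: 26.88
tool_pos: [390.4, -231.2, 264.1]
tcp_rot: [-3.14, 0.001, 0.056]
contact_force: [-0.6, -0.1, -0.1]
grip_width: 59.8
finger_force: 0.0
```

Run:
```python
from h import *
print(cur()); cal=optics.get_calibration("wrist"); b=optics.capture("wrist"); save(b,"w4.png",s=1.5)
json.dump({k:np.array(v).tolist() for k,v in cal.items()},open("c4.json","w"))
for n,z in dict(roller=14,holder=0,fence_grip=64,fixture=0,sole1=8).items():
  for d in finder.pinpoint(n,"wrist")[:4]: print(n,round(d["confidence"],2),np.round(d["uv"],1),np.round(ray("wrist",d["uv"],z,cal)[:2],1))
```

```text
(array([ 390.39647431, -231.18127136,  264.07198677]), np.float64(0.05559640820194289))
roller 0.87 [389.8 101.8] [ 490.8 -417.1]
roller 0.78 [383.4 180.7] [ 372.5 -422.9]
roller 0.73 [296.  222.5] [ 299.6 -294.2]
roller 0.69 [301.7 131.4] [ 434.8 -289.9]
holder 0.46 [ 91.1 101.3] [472.3  32.5]
fence_grip 0.73 [ 89.3 102.2] [470.9  -3.8]
fixture 0.59 [116.3  36. ] [572.4  -8.7]
sole1 0.72 [113.9  35.1] [572.3  -8.5]
sole1 0.59 [62.2 43.5] [571.2  90. ]
```

View pics/w4.png

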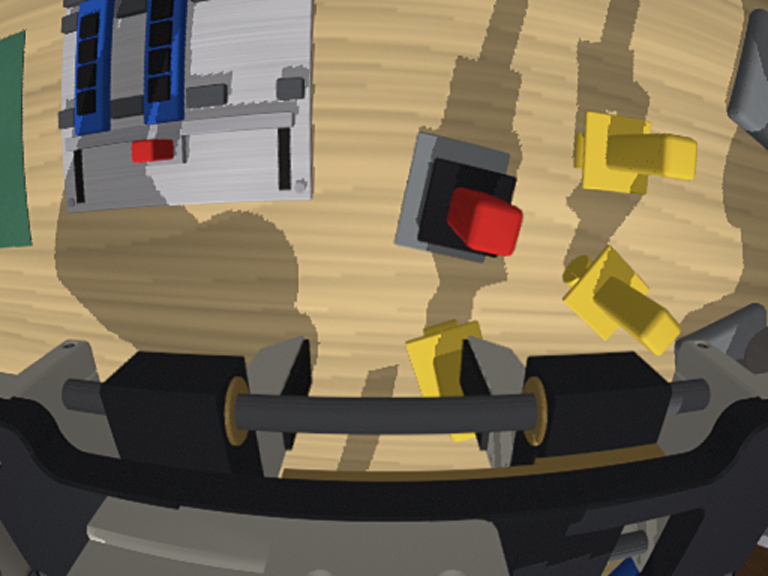

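Run:
```python
from h import *
cal=json.load(open("c4.json"))
G=np.array([ray("wrist",(u/1.5,v/1.5),86,cal)[:2] for u,v in [(437,159),(516,178),(499,261),(417,238)]])
F=np.array([ray("wrist",(u/1.5,v/1.5),6,cal)[:2] for u,v in [(421,132),(510,157),(395,244)]])
print("guard",np.round(G,1).tolist(),G.mean(0),[np.linalg.norm(G[i]-G[i-1]) for i in range(4)])
a=G[0]-G[3]+G[1]-G[2];print("xdir",np.arctan2(a[1],a[0]))
a=G[0]-G[1]+G[3]-G[2];print("ydir",np.arctan2(-a[0],a[1]))
print("foot",np.round(F,1).tolist(),np.linalg.norm(F[0]-F[1]),np.linalg.norm(F[0]-F[2]))
for d in finder.silhouettes("holder","wrist")[:2]: print(d["confidence"],d["box"])
p,y=cur();print(p,y)
```

```text
guard [[468.9, -264.8], [460.0, -327.1], [393.6, -320.5], [407.6, -253.9]] [ 432.52058763 -291.56653954] [np.float64(62.27822092589116), np.float64(63.004942930511675), np.float64(66.80666038128669), np.float64(68.0691302905042)]
xdir -0.13603629759910102
ydir -0.17559578987887192
foot [[492.8, -257.5], [477.2, -343.3], [385.7, -239.9]] 87.27965510728959 108.49537910128733
0.86 [263.3, 90.5, 338.6, 179.4]
[ 390.12184506 -232.35403407  264.81513557] 0.05427594491753407
```

Run:
```python
from h import *
plan([[432.5,-291.8,205,-.165],[432.5,-291.8,122,-.165]],start=[390.2,-231.8,264.6,.0545])
```

```text
off [0.3247, 0.5185, 0.4967] rot [0, 0, 0.0349] rows 2
  -> [432.5, -291.8, 205, -0.165]
off [-0.0, -0.0, 0.6917] rot [0, 0, -0.0] rows 2
  -> [432.5, -291.8, 122, -0.165]
```

Emit:
send_rows:
  offset:
    - [0.325, 0.518, 0.2]
    - [0.325, 0.518, 0.497]
    - [0.325, 0.518, 0.497]
    - [0.325, 0.518, 0.497]
    - [0.325, 0.518, 0.497]
  delta_rot:
    - [0, 0, 0.018]
    - [0, 0, 0.0349]
    - [0, 0, 0.0349]
    - [0, 0, 0.0349]
    - [0, 0, 0.0349]

```text
time: 27.85
tool_pos: [432.6, -292.6, 207.0]
tcp_rot: [3.14, -0.003, -0.164]
contact_force: [-0.0, -0.1, 0.5]
grip_width: 59.8
finger_force: 0.0
```

Run:
```python
from h import *
print(cur()); cal=optics.get_calibration("wrist"); b=optics.capture("wrist"); save(b,"w5.png",s=1.2)
for P in ([432.5,-291.8,179],[432.5,-291.8,86]): print(np.round(proj("wrist",P,cal)*1.2,1))
```

```text
(array([ 432.56411846, -292.61226201,  207.04429451]), np.float64(-0.16411086812001585))
[307.8 267.9]
[307.8 223.1]
```

View pics/w5.png

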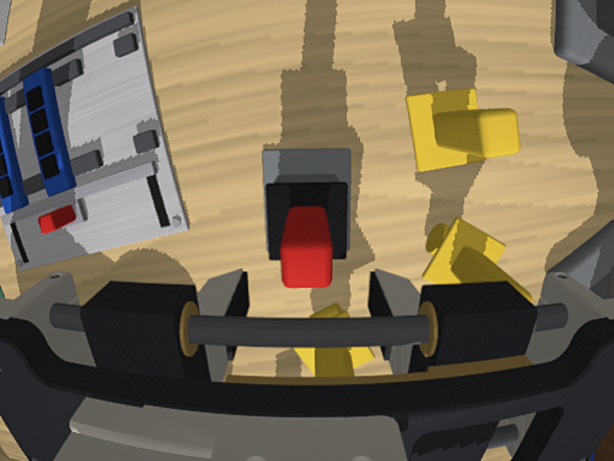

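The picture shows the handle centred between the fingers at (307,265), and its guard lies square to the tool axes, so I'm descending to grip it.

Emit:
send_rows:
  offset:
    - [0.01, 0, 0.25]
    - [0.01, 0, 0.5]
    - [0.01, 0, 0.69]
    - [0.01, 0, 0.69]
    - [0.01, 0, 0.69]
  delta_rot:
    - [0, 0, 0]
    - [0, 0, 0]
    - [0, 0, 0]
    - [0, 0, 0]
    - [0, 0, 0]

```text
time: 28.52
tool_pos: [434.0, -293.3, 123.9]
tcp_rot: [3.14, -0.002, -0.165]
contact_force: [0.6, -1.2, 0.2]
grip_width: 59.4
finger_force: 0.0
```

Emit:
send_rows:
  offset:
    - [0, 0, 0]
    - [0, 0, 0]
    - [0, 0, 0]
    - [0, 0, 0]
    - [0, 0, 0]
  delta_rot:
    - [0, 0, 0]
    - [0, 0, 0]
    - [0, 0, 0]
    - [0, 0, 0]
    - [0, 0, 0]
  grip: 0

```text
time: 29.15
tool_pos: [433.5, -292.7, 122.5]
tcp_rot: [-3.141, -0.0, -0.166]
contact_force: [0.0, 2.9, 2.0]
grip_width: 30.0
finger_force: 29.9
```

Emit:
send_rows:
  offset:
    - [0, 0, -0.1]
    - [0, 0, -0.25]
    - [0, 0, -0.5]
    - [0, 0, -0.9]
    - [0, 0, -0.9]
    - [0, 0, -0.9]
  delta_rot:
    - [0, 0, 0]
    - [0, 0, 0]
    - [0, 0, 0]
    - [0, 0, 0]
    - [0, 0, 0]
    - [0, 0, 0]

```text
time: 29.9
tool_pos: [432.9, -292.6, 229.8]
tcp_rot: [-3.141, 0.001, -0.166]
contact_force: [-0.1, -0.7, -3.1]
grip_width: 30.0
finger_force: 29.9
```

Run:
```python
from h import *
p,y=cur();print(p,y)
plan([[470,-200,235,-.06],[515,-9,200,.054]])
a=optics.capture("scene")
for d in finder.pinpoint("sole1","scene")[:3]: print(d["confidence"],ray("scene",d["uv"],8)[:2])
```

```text
[ 432.91322329 -292.60303529  229.75070325] -0.16577332157710578
off [0.1775, -0.8121, -0.0437] rot [0, 0, np.float64(-0.0168)] rows 2
  -> [470, -200, 235, -0.06]
off [0.1394, -0.8056, 0.1458] rot [0, 0, -0.0181] rows 2
off [0.2302, -0.7846, 0.1458] rot [0, 0, -0.0] rows 2
  -> [515, -9, 200, 0.054]
0.89 [569.62362916  76.82248897]
0.89 [571.3736241    2.85877064]
```

Emit:
send_rows:
  offset:
    - [0.178, -0.812, -0.044]
    - [0.178, -0.812, -0.044]
    - [0.178, -0.812, -0.044]
  delta_rot:
    - [0, 0, -0.008]
    - [0, 0, -0.0168]
    - [0, 0, -0.0168]

```text
time: 30.38
tool_pos: [470.7, -197.9, 234.5]
tcp_rot: [-3.14, 0.002, -0.056]
contact_force: [0.0, -0.2, -3.2]
grip_width: 29.9
finger_force: 30.0
```

Emit:
send_rows:
  offset:
    - [0.139, -0.806, 0.146]
    - [0.139, -0.806, 0.146]
    - [0.139, -0.806, 0.146]
  delta_rot:
    - [0, 0, -0.009]
    - [0, 0, -0.0181]
    - [0, 0, -0.0181]

```text
time: 30.75
tool_pos: [492.4, -103.2, 216.6]
tcp_rot: [-3.14, 0.003, 0.056]
contact_force: [-0.5, -1.0, -2.5]
grip_width: 29.5
finger_force: 30.0
```

Emit:
send_rows:
  offset:
    - [0.23, -0.785, 0.146]
    - [0.23, -0.785, 0.146]
    - [0.23, -0.785, 0.146]
    - [0.23, -0.785, 0.146]
    - [0.23, -0.785, 0.146]
  delta_rot:
    - [0, 0, 0]
    - [0, 0, 0]
    - [0, 0, 0]
    - [0, 0, 0]
    - [0, 0, 0]

```text
time: 31.38
tool_pos: [515.5, -10.8, 200.6]
tcp_rot: [3.141, -0.0, 0.051]
contact_force: [-0.0, -0.3, -3.0]
grip_width: 29.8
finger_force: 30.0
```

Run:
```python
from h import *
p,y=cur();print(p,y)
plan([[510.5,-9.3,146,.054]])
cal=optics.get_calibration("wrist"); b=optics.capture("wrist"); save(b,"w6.png",s=1.5)
for n,z in dict(sole1=8).items():
  for d in finder.pinpoint(n,"wrist")[:4]: print(n,round(d["confidence"],2),np.round(d["uv"],1),np.round(ray("wrist",d["uv"],z,cal)[:2],1))
```

```text
[515.49916833 -10.78340468 200.61979592] 0.05143238849181708
off [-0.041, -0.0145, 0.4552] rot [0, 0, np.float64(-0.0004)] rows 1
  -> [510.5, -9.3, 146, 0.054]
sole1 0.66 [177.1 123.8] [567.4  88.1]
```

View pics/w6.png

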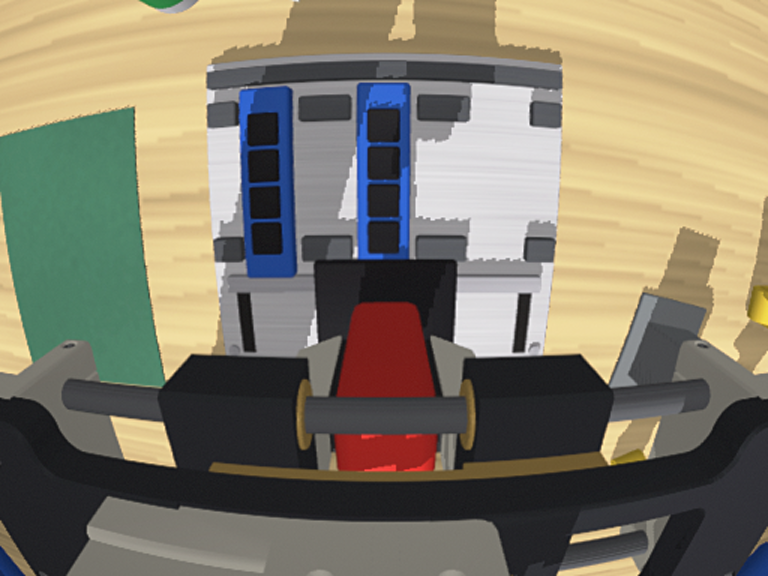

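Both soles are in their bays (centres about 263,180 and 384,170 in the picture) with the fence against their near ends, and the roller is held upright. Lowering to the start of the middle sole.

Emit:
send_rows:
  offset:
    - [-0.041, -0.014, 0.2]
    - [-0.041, -0.014, 0.4]
    - [-0.041, -0.014, 0.455]
    - [-0.041, -0.014, 0.455]
    - [-0.041, -0.014, 0.455]
  delta_rot:
    - [0, 0, 0]
    - [0, 0, 0]
    - [0, 0, -0.0003]
    - [0, 0, -0.0003]
    - [0, 0, -0.0003]

```text
time: 32.1
tool_pos: [511.2, -8.0, 146.9]
tcp_rot: [3.141, -0.002, 0.055]
contact_force: [0.6, 1.1, -2.9]
grip_width: 30.0
finger_force: 30.0
```

Emit:
send_rows:
  offset:
    - [0, 0, 0.02]
    - [0, 0, 0.04]
    - [0, 0, 0.06]
    - [0, 0, 0.08]
    - [0, 0, 0.1]
    - [0, 0, 0.12]
    - [0, 0, 0.13]
    - [0, 0, 0.13]
  delta_rot:
    - [0, 0, 0]
    - [0, 0, 0]
    - [0, 0, 0]
    - [0, 0, 0]
    - [0, 0, 0]
    - [0, 0, 0]
    - [0, 0, 0]
    - [0, 0, 0]

```text
time: 33.1
tool_pos: [510.3, -7.8, 130.7]
tcp_rot: [3.141, 0.0, 0.056]
contact_force: [-3.6, -0.5, 6.6]
grip_width: 29.9
finger_force: 30.0
```

Emit:
send_rows:
  offset:
    - [0.025, 0, 0]
    - [0.05, 0, 0]
    - [0.075, 0, 0]
    - [0.1, 0, 0]
    - [0.125, 0, 0]
    - [0.15, 0, 0]
    - [0.175, 0, 0]
    - [0.2, 0, 0]
  delta_rot:
    - [0, 0, 0]
    - [0, 0, 0]
    - [0, 0, 0]
    - [0, 0, 0]
    - [0, 0, 0]
    - [0, 0, 0]
    - [0, 0, 0]
    - [0, 0, 0]

```text
time: 34.1
tool_pos: [535.9, -6.3, 131.4]
tcp_rot: [3.141, -0.004, 0.055]
contact_force: [0.0, 1.7, 5.7]
grip_width: 29.8
finger_force: 30.0
```

Emit:
send_rows:
  offset:
    - [0.025, 0, 0]
    - [0.05, 0, 0]
    - [0.075, 0, 0]
    - [0.1, 0, 0]
    - [0.125, 0, 0]
    - [0.15, 0, 0]
    - [0.175, 0, 0]
    - [0.2, 0, 0]
  delta_rot:
    - [0, 0, 0]
    - [0, 0, 0]
    - [0, 0, 0]
    - [0, 0, 0]
    - [0, 0, 0]
    - [0, 0, 0]
    - [0, 0, 0]
    - [0, 0, 0]

```text
time: 35.1
tool_pos: [559.9, -4.9, 131.5]
tcp_rot: [3.142, -0.004, 0.055]
contact_force: [-0.7, 0.6, 5.7]
grip_width: 29.9
finger_force: 30.0
```

Emit:
send_rows:
  offset:
    - [0.025, 0, 0]
    - [0.05, 0, 0]
    - [0.075, 0, 0]
    - [0.1, 0, 0]
    - [0.125, 0, 0]
    - [0.15, 0, 0]
    - [0.175, 0, 0]
    - [0.2, 0, 0]
  delta_rot:
    - [0, 0, 0]
    - [0, 0, 0]
    - [0, 0, 0]
    - [0, 0, 0]
    - [0, 0, 0]
    - [0, 0, 0]
    - [0, 0, 0]
    - [0, 0, 0]

```text
time: 36.1
tool_pos: [583.9, -3.6, 131.5]
tcp_rot: [3.142, -0.004, 0.055]
contact_force: [0.1, 1.7, 5.6]
grip_width: 30.1
finger_force: 30.0
```

Emit:
send_rows:
  offset:
    - [0.025, 0, 0]
    - [0.05, 0, 0]
    - [0.075, 0, 0]
    - [0.1, 0, 0]
    - [0.125, 0, 0]
    - [0.15, 0, 0]
    - [0.175, 0, 0]
    - [0.2, 0, 0]
  delta_rot:
    - [0, 0, 0]
    - [0, 0, 0]
    - [0, 0, 0]
    - [0, 0, 0]
    - [0, 0, 0]
    - [0, 0, 0]
    - [0, 0, 0]
    - [0, 0, 0]

```text
time: 37.1
tool_pos: [607.8, -2.2, 131.5]
tcp_rot: [-3.142, -0.004, 0.055]
contact_force: [0.4, 1.6, 5.3]
grip_width: 29.7
finger_force: 30.0
```

Emit:
send_rows:
  offset:
    - [0.025, 0, 0]
    - [0.05, 0, 0]
    - [0.075, 0, 0]
    - [0.1, 0, 0]
    - [0.125, 0, 0]
    - [0.15, 0, 0]
    - [0.175, 0, 0]
    - [0.2, 0, 0]
  delta_rot:
    - [0, 0, 0]
    - [0, 0, 0]
    - [0, 0, 0]
    - [0, 0, 0]
    - [0, 0, 0]
    - [0, 0, 0]
    - [0, 0, 0]
    - [0, 0, 0]

```text
time: 38.1
tool_pos: [631.8, -0.8, 131.6]
tcp_rot: [-3.141, -0.004, 0.055]
contact_force: [-0.4, 1.7, 4.4]
grip_width: 29.8
finger_force: 30.0
```

Emit:
send_rows:
  offset:
    - [0.025, 0, 0]
    - [0.05, 0, 0]
    - [0.075, 0, 0]
    - [0.09, 0, 0]
    - [0.09, 0, 0]
  delta_rot:
    - [0, 0, 0]
    - [0, 0, 0]
    - [0, 0, 0]
    - [0, 0, 0]
    - [0, 0, 0]

```text
time: 38.72
tool_pos: [642.7, -0.2, 131.6]
tcp_rot: [-3.141, -0.004, 0.055]
contact_force: [-0.4, 1.2, 5.2]
grip_width: 29.9
finger_force: 30.0
```

Emit:
send_rows:
  offset:
    - [0, 0, -0.05]
    - [0, 0, -0.1]
    - [0, 0, -0.3]
    - [0, 0, -0.3]
  delta_rot:
    - [0, 0, 0]
    - [0, 0, 0]
    - [0, 0, 0]
    - [0, 0, 0]

```text
time: 39.22
tool_pos: [642.2, -0.8, 167.9]
tcp_rot: [3.141, -0.004, 0.055]
contact_force: [-0.3, -0.6, -3.0]
grip_width: 30.0
finger_force: 30.0
```

Run:
```python
from h import *
p,y=cur();print(p,y)
plan([[637.4,87.6,167,.054],[637.4,87.6,146,.054]])
optics.capture("top")
for d in finder.pinpoint("sole1","top")[:3]: print(d["confidence"],ray("top",d["uv"],8)[:2])
```

```text
[642.17970469  -0.75957932 167.90403516] 0.055428053330137006
off [0.001, -0.7374, 0.0075] rot [0, 0, np.float64(0.0002)] rows 2
  -> [637.4, 87.6, 167, 0.054]
off [-0.0, 0.0, 0.175] rot [0, 0, -0.0] rows 1
  -> [637.4, 87.6, 146, 0.054]
0.59 [ 5.84139999e+02 -7.16414976e-02]
0.52 [571.4346099   88.14198541]
0.47 [775.73111648 -83.99191796]
```

Emit:
send_rows:
  offset:
    - [0, -0.73, 0]
    - [0, -0.73, 0]
    - [0, -0.73, 0.1]
    - [0, -0.73, 0.183]
    - [0, -0.73, 0.183]
  delta_rot:
    - [0, 0, 0]
    - [0, 0, 0]
    - [0, 0, 0]
    - [0, 0, 0]
    - [0, 0, 0]

```text
time: 39.95
tool_pos: [635.4, 85.7, 142.4]
tcp_rot: [3.141, 0.004, 0.054]
contact_force: [-0.9, -0.2, -2.7]
grip_width: 29.5
finger_force: 30.0
```

Emit:
send_rows:
  offset:
    - [0, 0, 0.02]
    - [0, 0, 0.04]
    - [0, 0, 0.06]
    - [0, 0, 0.08]
    - [0, 0, 0.1]
    - [0, 0, 0.12]
    - [0, 0, 0.125]
    - [0, 0, 0.125]
  delta_rot:
    - [0, 0, 0]
    - [0, 0, 0]
    - [0, 0, 0]
    - [0, 0, 0]
    - [0, 0, 0]
    - [0, 0, 0]
    - [0, 0, 0]
    - [0, 0, 0]

```text
time: 40.95
tool_pos: [637.3, 86.9, 130.7]
tcp_rot: [3.141, -0.003, 0.056]
contact_force: [1.6, -0.4, 6.1]
grip_width: 29.9
finger_force: 30.0
```

Emit:
send_rows:
  offset:
    - [-0.025, 0, 0]
    - [-0.05, 0, 0]
    - [-0.075, 0, 0]
    - [-0.1, 0, 0]
    - [-0.125, 0, 0]
    - [-0.15, 0, 0]
    - [-0.175, 0, 0]
    - [-0.2, 0, 0]
  delta_rot:
    - [0, 0, 0]
    - [0, 0, 0]
    - [0, 0, 0]
    - [0, 0, 0]
    - [0, 0, 0]
    - [0, 0, 0]
    - [0, 0, 0]
    - [0, 0, 0]

```text
time: 41.95
tool_pos: [612.8, 85.5, 130.6]
tcp_rot: [3.141, -0.002, 0.056]
contact_force: [0.5, -0.2, 6.0]
grip_width: 29.8
finger_force: 30.0
```

Emit:
send_rows:
  offset:
    - [-0.025, 0, 0]
    - [-0.05, 0, 0]
    - [-0.075, 0, 0]
    - [-0.1, 0, 0]
    - [-0.125, 0, 0]
    - [-0.15, 0, 0]
    - [-0.175, 0, 0]
    - [-0.2, 0, 0]
  delta_rot:
    - [0, 0, 0]
    - [0, 0, 0]
    - [0, 0, 0]
    - [0, 0, 0]
    - [0, 0, 0]
    - [0, 0, 0]
    - [0, 0, 0]
    - [0, 0, 0]

```text
time: 42.95
tool_pos: [588.9, 84.1, 130.5]
tcp_rot: [3.141, -0.002, 0.056]
contact_force: [0.3, -0.4, 6.0]
grip_width: 29.6
finger_force: 30.0
```

Emit:
send_rows:
  offset:
    - [-0.025, 0, 0]
    - [-0.05, 0, 0]
    - [-0.075, 0, 0]
    - [-0.1, 0, 0]
    - [-0.125, 0, 0]
    - [-0.15, 0, 0]
    - [-0.175, 0, 0]
    - [-0.2, 0, 0]
  delta_rot:
    - [0, 0, 0]
    - [0, 0, 0]
    - [0, 0, 0]
    - [0, 0, 0]
    - [0, 0, 0]
    - [0, 0, 0]
    - [0, 0, 0]
    - [0, 0, 0]

```text
time: 43.95
tool_pos: [564.9, 82.7, 130.5]
tcp_rot: [3.141, -0.002, 0.056]
contact_force: [0.6, -1.9, 6.2]
grip_width: 29.3
finger_force: 30.0
```

Emit:
send_rows:
  offset:
    - [-0.025, 0, 0]
    - [-0.05, 0, 0]
    - [-0.075, 0, 0]
    - [-0.1, 0, 0]
    - [-0.125, 0, 0]
    - [-0.15, 0, 0]
    - [-0.175, 0, 0]
    - [-0.2, 0, 0]
  delta_rot:
    - [0, 0, 0]
    - [0, 0, 0]
    - [0, 0, 0]
    - [0, 0, 0]
    - [0, 0, 0]
    - [0, 0, 0]
    - [0, 0, 0]
    - [0, 0, 0]

```text
time: 44.95
tool_pos: [541.2, 81.4, 130.5]
tcp_rot: [3.141, -0.003, 0.056]
contact_force: [0.6, -1.5, 7.0]
grip_width: 29.9
finger_force: 30.0
```

Emit:
send_rows:
  offset:
    - [-0.025, 0, 0]
    - [-0.05, 0, 0]
    - [-0.075, 0, 0]
    - [-0.1, 0, 0]
    - [-0.125, 0, 0]
    - [-0.15, 0, 0]
    - [-0.175, 0, 0]
    - [-0.2, 0, 0]
  delta_rot:
    - [0, 0, 0]
    - [0, 0, 0]
    - [0, 0, 0]
    - [0, 0, 0]
    - [0, 0, 0]
    - [0, 0, 0]
    - [0, 0, 0]
    - [0, 0, 0]

```text
time: 45.95
tool_pos: [517.0, 79.9, 130.4]
tcp_rot: [3.141, -0.002, 0.056]
contact_force: [0.4, -0.8, 6.1]
grip_width: 29.4
finger_force: 30.0
```

Emit:
send_rows:
  offset:
    - [-0.025, 0, 0]
    - [-0.05, 0, 0]
    - [-0.075, 0, 0]
    - [-0.09, 0, 0]
    - [-0.09, 0, 0]
  delta_rot:
    - [0, 0, 0]
    - [0, 0, 0]
    - [0, 0, 0]
    - [0, 0, 0]
    - [0, 0, 0]

```text
time: 46.58
tool_pos: [506.1, 79.3, 130.3]
tcp_rot: [3.141, -0.002, 0.056]
contact_force: [-0.1, -2.0, 5.0]
grip_width: 30.1
finger_force: 30.0
```

Emit:
send_rows:
  offset:
    - [0, 0, -0.05]
    - [0, 0, -0.1]
    - [0, 0, -0.5]
    - [-0.15, 0, -0.7]
    - [-0.3, 0, -0.7]
    - [-0.3, 0, -0.7]
    - [-0.3, 0, -0.7]
  delta_rot:
    - [0, 0, 0]
    - [0, 0, 0]
    - [0, 0, 0]
    - [0, 0, 0]
    - [0, 0, 0]
    - [0, 0, 0]
    - [0, 0, 0]

```text
time: 47.45
tool_pos: [469.9, 77.8, 213.1]
tcp_rot: [-3.142, 0.0, 0.055]
contact_force: [0.4, -0.4, -2.6]
grip_width: 30.1
finger_force: 30.0
```

Run:
```python
from h import *
p,y=cur();print(p,y)
cal=optics.get_calibration("wrist"); b=optics.capture("wrist"); save(b,"w7.png",crop=(100,20,420,260),s=2.4)
```

```text
[469.92978373  77.75443619 213.08169402] 0.055420605041524906
```

View pics/w7.png

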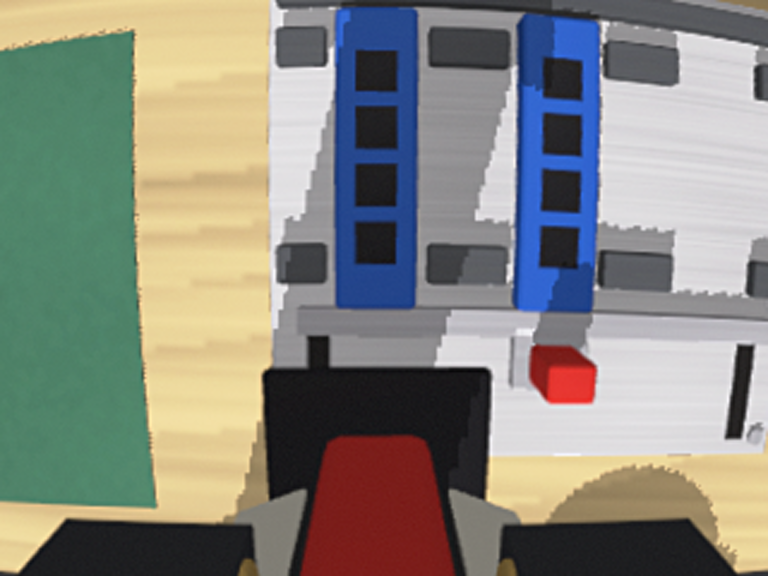

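All eight pads in the picture look the same and flush. The left sole's are at (376,70–243) and the middle sole's at (561,77–246). Next I'll hang the roller back up.

Run:
```python
from h import *
plan([[465,-100,232,0],[445,-200,232,-.08],[433.2,-292.5,232,-.165]],start=[470,77.7,213.5,.055])
```

```text
off [-0.0615, 0.7382, -0.0771] rot [0, 0, 0.0088] rows 2
off [-0.0208, 0.7404, -0.0771] rot [0, 0, -0.0] rows 2
  -> [465, -100, 232, 0]
off [-0.1667, 0.8333, 0.0] rot [0, 0, 0.0127] rows 2
  -> [445, -200, 232, -0.08]
off [-0.0364, 0.7762, 0.0] rot [0, 0, 0.0135] rows 2
  -> [433.2, -292.5, 232, -0.165]
```

Emit:
send_rows:
  offset:
    - [-0.062, 0.738, -0.077]
    - [-0.062, 0.738, -0.077]
    - [-0.062, 0.738, -0.077]
  delta_rot:
    - [0, 0, 0.0044]
    - [0, 0, 0.0088]
    - [0, 0, 0.0088]

```text
time: 47.88
tool_pos: [467.7, -12.8, 222.4]
tcp_rot: [3.141, 0.0, -0.003]
contact_force: [0.6, 0.2, -3.4]
grip_width: 29.6
finger_force: 30.0
```

Emit:
send_rows:
  offset:
    - [-0.021, 0.74, -0.077]
    - [-0.021, 0.74, -0.077]
    - [-0.021, 0.74, -0.077]
  delta_rot:
    - [0, 0, 0]
    - [0, 0, 0]
    - [0, 0, 0]

```text
time: 48.25
tool_pos: [465.1, -100.8, 231.6]
tcp_rot: [-3.141, 0.0, -0.002]
contact_force: [0.1, 0.1, -2.4]
grip_width: 29.9
finger_force: 30.0
```

Emit:
send_rows:
  offset:
    - [-0.167, 0.833, 0]
    - [-0.167, 0.833, 0]
    - [-0.167, 0.833, 0]
  delta_rot:
    - [0, 0, 0.0064]
    - [0, 0, 0.0127]
    - [0, 0, 0.0127]

```text
time: 48.62
tool_pos: [444.7, -200.7, 231.3]
tcp_rot: [-3.141, 0.001, -0.082]
contact_force: [0.7, -0.5, -3.4]
grip_width: 30.0
finger_force: 30.0
```

Emit:
send_rows:
  offset:
    - [-0.036, 0.776, 0]
    - [-0.036, 0.776, 0]
    - [-0.036, 0.776, 0]
    - [-0.036, 0.776, 0]
    - [-0.036, 0.776, 0]
    - [-0.036, 0.776, 0]
  delta_rot:
    - [0, 0, 0.0068]
    - [0, 0, 0.0135]
    - [0, 0, 0.0135]
    - [0, 0, 0.0135]
    - [0, 0, 0.0135]
    - [0, 0, 0.0135]

```text
time: 49.38
tool_pos: [433.3, -291.4, 232.0]
tcp_rot: [-3.142, -0.0, -0.163]
contact_force: [0.0, -0.1, -2.9]
grip_width: 30.1
finger_force: 30.0
```

Run:
```python
from h import *
p,y=cur();print(p,y)
plan([[433.3,-292.6,150,-.165],[433.3,-292.6,123,-.165]])
```

```text
[ 433.3059447  -291.37048495  232.02506815] -0.16282507931676093
off [0.0016, 0.0101, 0.6835] rot [0, 0, np.float64(0.0003)] rows 2
  -> [433.3, -292.6, 150, -0.165]
off [-0.0, -0.0, 0.225] rot [0, 0, -0.0] rows 1
  -> [433.3, -292.6, 123, -0.165]
```

Emit:
send_rows:
  offset:
    - [0, 0.01, 0.15]
    - [0, 0.01, 0.3]
    - [0, 0.01, 0.45]
    - [0, 0.01, 0.6]
    - [0, 0.01, 0.68]
    - [0, 0.01, 0.68]
  delta_rot:
    - [0, 0, 0.0003]
    - [0, 0, 0.0003]
    - [0, 0, 0.0003]
    - [0, 0, 0.0003]
    - [0, 0, 0.0003]
    - [0, 0, 0.0003]

```text
time: 50.12
tool_pos: [432.7, -293.2, 150.0]
tcp_rot: [-3.141, 0.001, -0.166]
contact_force: [0.1, -0.0, -2.2]
grip_width: 30.1
finger_force: 30.0
```

Emit:
send_rows:
  offset:
    - [0, 0, 0.05]
    - [0, 0, 0.1]
    - [0, 0, 0.15]
    - [0, 0, 0.2]
    - [0, 0, 0.21]
    - [0, 0, 0.21]
  delta_rot:
    - [0, 0, 0]
    - [0, 0, 0]
    - [0, 0, 0]
    - [0, 0, 0]
    - [0, 0, 0]
    - [0, 0, 0]

```text
time: 50.88
tool_pos: [432.8, -293.6, 125.0]
tcp_rot: [3.142, 0.0, -0.166]
contact_force: [-0.9, 0.3, -2.0]
grip_width: 29.8
finger_force: 30.0
```

Emit:
send_rows:
  offset:
    - [0.004, -0.007, 0.008]
    - [0.004, -0.007, 0.016]
    - [0.004, -0.007, 0.018]
    - [0.004, -0.007, 0.018]
  delta_rot:
    - [0, 0, 0]
    - [0, 0, 0]
    - [0, 0, 0]
    - [0, 0, 0]

```text
time: 51.38
tool_pos: [433.4, -292.9, 123.0]
tcp_rot: [3.141, -0.0, -0.166]
contact_force: [0.9, 0.4, -2.9]
grip_width: 29.8
finger_force: 30.0
```

Emit:
send_rows:
  offset:
    - [0, 0, 0.006]
    - [0, 0, 0.006]
  delta_rot:
    - [0, 0, 0]
    - [0, 0, 0]

```text
time: 51.62
tool_pos: [433.4, -292.9, 122.5]
tcp_rot: [3.141, -0.0, -0.166]
contact_force: [-0.7, 0.3, 0.7]
grip_width: 29.8
finger_force: 30.0
```

Emit:
send_rows:
  offset:
    - [0, 0, 0]
    - [0, 0, 0]
    - [0, 0, 0]
    - [0, 0, 0]
  delta_rot:
    - [0, 0, 0]
    - [0, 0, 0]
    - [0, 0, 0]
    - [0, 0, 0]
  grip: 0.65

```text
time: 52.12
tool_pos: [433.4, -292.9, 122.2]
tcp_rot: [3.141, -0.0, -0.166]
contact_force: [0.3, 0.3, -0.7]
grip_width: 59.1
finger_force: 0.0
```

Emit:
send_rows:
  offset:
    - [0, 0, -0.2]
    - [0, 0, -0.5]
    - [0, 0, -0.9]
    - [0, 0, -0.9]
    - [0, 0, -0.9]
  delta_rot:
    - [0, 0, 0]
    - [0, 0, 0]
    - [0, 0, 0]
    - [0, 0, 0]
    - [0, 0, 0]

```text
time: 52.75
tool_pos: [433.1, -292.6, 229.6]
tcp_rot: [-3.141, 0.001, -0.166]
contact_force: [0.9, -0.3, 0.3]
grip_width: 59.9
finger_force: 0.0
```

Run:
```python
from h import *
p,y=cur();print(p,y)
plan([[445,-200,235,-.08],[455,-110,235,0],[471.5,-11.5,150,.054],[471.5,-11.5,31,.054]],start=[433.3,-292.7,230,-.166])
cal=optics.get_calibration("wrist"); b=optics.capture("wrist"); save(b,"w8.png",s=1.2)
for P in ([433.4,-292,179],[433.4,-292,86]): print(np.round(proj("wrist",P,cal)*1.2,1))
```

```text
[ 433.05004716 -292.55518507  229.600515  ] -0.1663216727091903
off [-0.0315, -0.778, -0.0417] rot [0, 0, -0.0137] rows 2
  -> [445, -200, 235, -0.08]
off [0.0231, -0.7543, -0.0] rot [0, 0, -0.0127] rows 2
  -> [455, -110, 235, 0]
off [0.1375, -0.8208, 0.7083] rot [0, 0, -0.0086] rows 3
  -> [471.5, -11.5, 150, 0.054]
off [0.0, -0.0, 0.9917] rot [0, 0, -0.0] rows 2
  -> [471.5, -11.5, 31, 0.054]
[308.3 252.9]
[308.3 215.1]
```

View pics/w8.png

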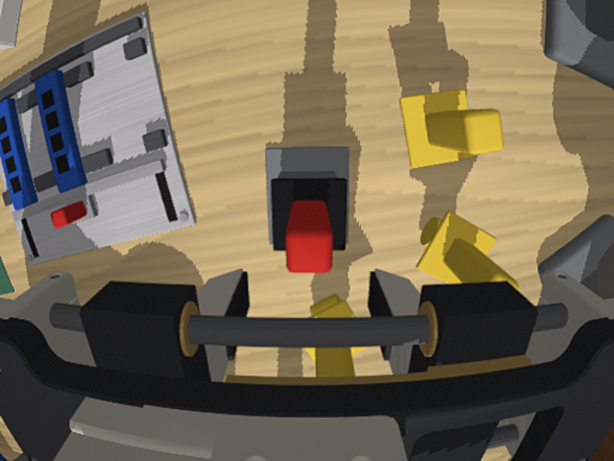

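The roller hangs upright with its handle top at (309,252) and guard at (310,214), where I predicted them. Next, opening the fence.

Emit:
send_rows:
  offset:
    - [-0.031, -0.778, -0.042]
    - [-0.031, -0.778, -0.042]
    - [-0.031, -0.778, -0.042]
  delta_rot:
    - [0, 0, -0.007]
    - [0, 0, -0.0137]
    - [0, 0, -0.0137]

```text
time: 53.18
tool_pos: [444.8, -198.1, 234.2]
tcp_rot: [-3.14, 0.002, -0.077]
contact_force: [0.1, -0.4, -1.0]
grip_width: 59.8
finger_force: 0.0
```

Emit:
send_rows:
  offset:
    - [0.023, -0.754, 0]
    - [0.023, -0.754, 0]
    - [0.023, -0.754, 0]
  delta_rot:
    - [0, 0, -0.006]
    - [0, 0, -0.0127]
    - [0, 0, -0.0127]

```text
time: 53.55
tool_pos: [455.0, -109.5, 234.4]
tcp_rot: [-3.141, 0.002, 0.001]
contact_force: [0.2, -0.3, 0.1]
grip_width: 59.8
finger_force: 0.0
```

Emit:
send_rows:
  offset:
    - [0.137, -0.821, 0.4]
    - [0.137, -0.821, 0.708]
    - [0.137, -0.821, 0.708]
    - [0.137, -0.821, 0.708]
    - [0.137, -0.821, 0.708]
  delta_rot:
    - [0, 0, -0.0086]
    - [0, 0, -0.0086]
    - [0, 0, -0.0086]
    - [0, 0, -0.0086]
    - [0, 0, -0.0086]

```text
time: 54.18
tool_pos: [472.7, -13.3, 151.4]
tcp_rot: [3.14, -0.002, 0.052]
contact_force: [0.2, 0.2, 0.2]
grip_width: 59.8
finger_force: 0.0
```

Run:
```python
from h import *
p,y=cur();print(p,y)
plan([[471.5,-11.7,31,.054]])
```

```text
[472.6965973  -13.29814139 151.41303328] 0.051861588130858394
off [-0.0046, -0.0069, 0.5017] rot [0, 0, np.float64(-0.0003)] rows 2
off [-0.0046, -0.0069, 0.5017] rot [0, 0, -0.0] rows 2
  -> [471.5, -11.7, 31, 0.054]
```

Emit:
send_rows:
  offset:
    - [-0.005, 0, 0.35]
    - [-0.005, 0, 0.7]
    - [-0.005, 0, 0.99]
    - [-0.005, 0, 0.99]
    - [-0.005, 0, 0.99]
  delta_rot:
    - [0, 0, 0]
    - [0, 0, 0]
    - [0, 0, 0]
    - [0, 0, 0]
    - [0, 0, 0]

```text
time: 54.8
tool_pos: [472.4, -12.6, 33.1]
tcp_rot: [3.141, -0.003, 0.053]
contact_force: [-0.3, -0.0, 0.5]
grip_width: 59.5
finger_force: 0.0
```

Emit:
send_rows:
  offset:
    - [0, 0, 0]
    - [0, 0, 0]
    - [0, 0, 0]
    - [0, 0, 0]
    - [0, 0, 0]
  delta_rot:
    - [0, 0, 0]
    - [0, 0, 0]
    - [0, 0, 0]
    - [0, 0, 0]
    - [0, 0, 0]
  grip: 0

```text
time: 55.42
tool_pos: [471.1, -11.7, 31.6]
tcp_rot: [3.142, -0.0, 0.053]
contact_force: [-0.7, 0.9, 4.4]
grip_width: 24.0
finger_force: 30.0
```

Emit:
send_rows:
  offset:
    - [-0.035, 0, 0]
    - [-0.07, 0, 0]
    - [-0.105, 0, 0]
    - [-0.14, 0, 0]
    - [-0.175, 0, 0]
    - [-0.21, 0, 0]
    - [-0.235, 0, 0]
    - [-0.235, 0, 0]
  delta_rot:
    - [0, 0, 0]
    - [0, 0, 0]
    - [0, 0, 0]
    - [0, 0, 0]
    - [0, 0, 0]
    - [0, 0, 0]
    - [0, 0, 0]
    - [0, 0, 0]

```text
time: 56.42
tool_pos: [442.4, -13.2, 31.6]
tcp_rot: [-3.142, 0.0, 0.054]
contact_force: [0.6, 3.8, 7.5]
grip_width: 23.8
finger_force: 30.0
```

Emit:
send_rows:
  offset:
    - [-0.01, 0, 0]
    - [-0.02, 0, 0]
    - [-0.025, 0, 0]
    - [-0.025, 0, 0]
  delta_rot:
    - [0, 0, 0]
    - [0, 0, 0]
    - [0, 0, 0]
    - [0, 0, 0]

```text
time: 56.92
tool_pos: [439.8, -13.3, 31.6]
tcp_rot: [-3.142, -0.0, 0.053]
contact_force: [2.4, 3.9, 5.6]
grip_width: 23.7
finger_force: 30.0
```

Emit:
send_rows:
  offset:
    - [0, 0, 0]
    - [0, 0, 0]
    - [0, 0, 0]
    - [0, 0, 0]
  delta_rot:
    - [0, 0, 0]
    - [0, 0, 0]
    - [0, 0, 0]
    - [0, 0, 0]
  grip: 0.7

```text
time: 57.42
tool_pos: [439.7, -13.5, 31.3]
tcp_rot: [3.142, 0.001, 0.054]
contact_force: [0.2, -0.2, -0.5]
grip_width: 59.3
finger_force: 0.0
```

Emit:
send_rows:
  offset:
    - [0, 0, -0.2]
    - [0, 0, -0.6]
    - [0, 0, -1.0]
    - [0, 0, -1.0]
    - [0, 0, -1.0]
  delta_rot:
    - [0, 0, 0]
    - [0, 0, 0]
    - [0, 0, 0]
    - [0, 0, 0]
    - [0, 0, 0]

```text
time: 58.05
tool_pos: [439.4, -13.3, 150.9]
tcp_rot: [-3.142, 0.001, 0.054]
contact_force: [0.2, 0.8, 0.9]
grip_width: 64.4
finger_force: 0.0
```

Run:
```python
from h import *
p,y=cur();print(p,y)
cal=optics.get_calibration("wrist"); b=optics.capture("wrist"); save(b,"w9.png",s=1.5)
for n,z in dict(sole1=8,fence_grip=64).items():
  for d in finder.pinpoint(n,"wrist")[:4]: print(n,round(d["confidence"],2),np.round(d["uv"],1),np.round(ray("wrist",d["uv"],z,cal)[:2],1))
for d in finder.silhouettes("sole1","wrist")[:3]:
  m=d["region"].astype(np.uint8); c=max(cv2.findContours(m,0,2)[0],key=cv2.contourArea)[:,0]
  w=np.array([ray("wrist",u,26,cal)[:2] for u in c],np.float32); print("sole",d["confidence"],cv2.minAreaRect(w))
plan([[576,-5.7,130,.054],[576,-5.7,12,.054]])
```

```text
[439.35113521 -13.31836684 150.94382271] 0.05362469542251791
sole1 0.96 [161.   51.4] [571.   92.7]
sole1 0.91 [259.6  49.6] [573.4  -8.3]
fence_grip 0.84 [251.7 192.1] [442.9  -8.2]
sole 0.96 ((560.2761840820312, 86.1588134765625), (130.18370056152344, 44.335147857666016), 2.6280465126037598)
sole 0.74 ((584.3104248046875, 89.93550109863281), (19.86943244934082, 17.725982666015625), 0.15769456326961517)
sole 0.61 ((560.7802734375, -5.852151870727539), (120.52477264404297, 40.548282623291016), 3.021836042404175)
off [0.5709, -0.001, 0.0846] rot [0, 0, np.float64(-0.0001)] rows 2
off [0.5709, -0.0007, 0.0846] rot [0, 0, -0.0] rows 2
  -> [576, -5.7, 130, 0.054]
off [-0.0, -0.0, 0.9833] rot [0, 0, -0.0] rows 2
  -> [576, -5.7, 12, 0.054]
```

View pics/w9.png

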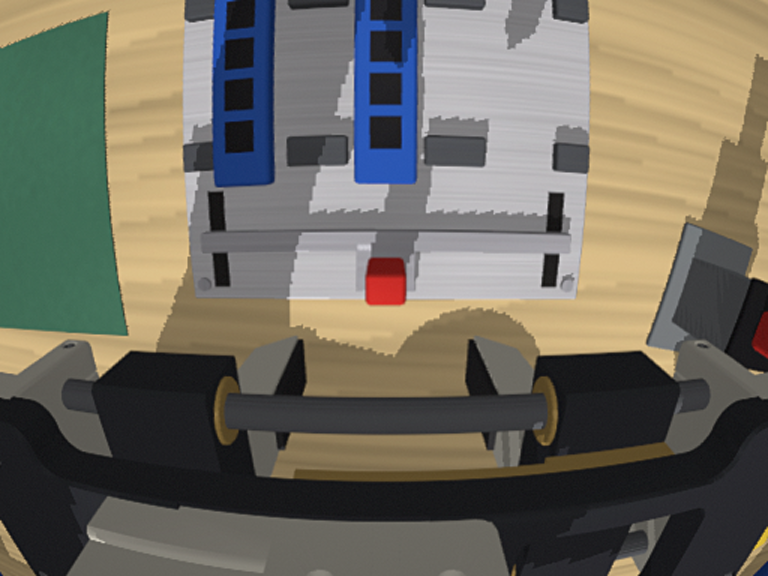

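The fence is open (bar at row 243, clear of the sole ends at row 183). Picking the middle sole.

Emit:
send_rows:
  offset:
    - [0.5, 0, 0.05]
    - [1.0, 0, 0.1]
    - [1.0, 0, 0.1]
    - [1.0, 0, 0.1]
  delta_rot:
    - [0, 0, 0]
    - [0, 0, 0]
    - [0, 0, 0]
    - [0, 0, 0]

```text
time: 58.75
tool_pos: [558.7, -6.8, 138.0]
tcp_rot: [-3.141, 0.003, 0.054]
contact_force: [0.1, -0.1, -0.1]
grip_width: 63.9
finger_force: 0.0
```

Emit:
send_rows:
  offset:
    - [0.142, -0.003, 0.3]
    - [0.142, -0.003, 0.65]
    - [0.142, -0.003, 0.85]
    - [0.142, -0.003, 0.85]
    - [0.142, -0.003, 0.85]
  delta_rot:
    - [0, 0, 0]
    - [0, 0, 0]
    - [0, 0, 0]
    - [0, 0, 0]
    - [0, 0, 0]

```text
time: 59.38
tool_pos: [577.0, -5.8, 38.9]
tcp_rot: [3.141, -0.002, 0.053]
contact_force: [-0.0, -0.8, 1.0]
grip_width: 64.5
finger_force: 0.0
```

Emit:
send_rows:
  offset:
    - [0, 0, 0.1]
    - [0, 0, 0.205]
    - [0, 0, 0.205]
    - [0, 0, 0.205]
  delta_rot:
    - [0, 0, 0]
    - [0, 0, 0]
    - [0, 0, 0]
    - [0, 0, 0]

```text
time: 59.88
tool_pos: [576.8, -5.7, 12.8]
tcp_rot: [3.142, 0.0, 0.054]
contact_force: [-0.5, -0.6, -0.5]
grip_width: 64.2
finger_force: 0.0
```

Emit:
send_rows:
  offset:
    - [0, 0, 0]
    - [0, 0, 0]
    - [0, 0, 0]
    - [0, 0, 0]
    - [0, 0, 0]
  delta_rot:
    - [0, 0, 0]
    - [0, 0, 0]
    - [0, 0, 0]
    - [0, 0, 0]
    - [0, 0, 0]
  grip: 0

```text
time: 60.5
tool_pos: [576.8, -5.7, 13.0]
tcp_rot: [3.141, -0.0, 0.054]
contact_force: [-0.3, 0.1, 2.2]
grip_width: 39.6
finger_force: 30.0
```

Emit:
send_rows:
  offset:
    - [0, 0, -0.1]
    - [0, 0, -0.4]
    - [0, 0, -0.9]
    - [0, 0, -0.9]
    - [0, 0, -0.9]
  delta_rot:
    - [0, 0, 0]
    - [0, 0, 0]
    - [0, 0, 0]
    - [0, 0, 0]
    - [0, 0, 0]

```text
time: 61.12
tool_pos: [576.2, -5.6, 120.8]
tcp_rot: [3.142, 0.0, 0.054]
contact_force: [-1.0, -0.6, -1.8]
grip_width: 39.8
finger_force: 30.0
```

Run:
```python
from h import *
p,y=cur();print(p,y)
plan([[566,98,122,.58],[556,203,122,1.1],[545,307,110,1.625]])
```

```text
[576.21128173  -5.6100207  120.84437193] 0.0535991888446441
off [-0.0387, -0.8667, -0.0096] rot [0, 0, np.float64(-0.0838)] rows 3
  -> [566, 98, 122, 0.58]
off [0.4098, -0.7776, -0.0] rot [0, 0, -0.0828] rows 3
  -> [556, 203, 122, 1.1]
off [0.7308, -0.4748, 0.1] rot [0, 0, -0.0836] rows 3
  -> [545, 307, 110, 1.625]
```

Emit:
send_rows:
  offset:
    - [-0.039, -0.867, -0.01]
    - [-0.039, -0.867, -0.01]
    - [-0.039, -0.867, -0.01]
    - [-0.039, -0.867, -0.01]
  delta_rot:
    - [0, 0, -0.028]
    - [0, 0, -0.056]
    - [0, 0, -0.0838]
    - [0, 0, -0.0838]

```text
time: 61.62
tool_pos: [565.3, 98.4, 120.4]
tcp_rot: [-3.14, 0.003, 0.58]
contact_force: [-0.6, -0.0, -1.3]
grip_width: 39.5
finger_force: 30.0
```

Emit:
send_rows:
  offset:
    - [0.41, -0.778, 0]
    - [0.41, -0.778, 0]
    - [0.41, -0.778, 0]
    - [0.41, -0.778, 0]
  delta_rot:
    - [0, 0, -0.028]
    - [0, 0, -0.056]
    - [0, 0, -0.0828]
    - [0, 0, -0.0828]

```text
time: 62.12
tool_pos: [556.0, 202.7, 121.0]
tcp_rot: [-3.14, 0.001, 1.096]
contact_force: [-0.4, -0.7, -1.5]
grip_width: 39.8
finger_force: 30.0
```

Emit:
send_rows:
  offset:
    - [0.731, -0.475, 0.1]
    - [0.731, -0.475, 0.1]
    - [0.731, -0.475, 0.1]
    - [0.731, -0.475, 0.1]
    - [0.731, -0.475, 0.1]
    - [0.731, -0.475, 0.1]
  delta_rot:
    - [0, 0, -0.028]
    - [0, 0, -0.056]
    - [0, 0, -0.0836]
    - [0, 0, -0.0836]
    - [0, 0, -0.0836]
    - [0, 0, -0.0836]

```text
time: 62.88
tool_pos: [545.8, 306.2, 110.1]
tcp_rot: [3.142, 0.0, 1.621]
contact_force: [0.0, -0.5, -1.9]
grip_width: 39.7
finger_force: 30.0
```

Run:
```python
from h import *
p,y=cur();print(p,y)
plan([[545,306.5,30,1.625]])
```

```text
[545.7822323  306.1548633  110.11915257] 1.621053358488219
off [0.0032, -0.0064, 0.6677] rot [0, 0, np.float64(-0.0006)] rows 2
  -> [545, 306.5, 30, 1.625]
```

Emit:
send_rows:
  offset:
    - [0, 0, 0.3]
    - [0, 0, 0.6]
    - [0, 0, 0.7]
    - [0, 0, 0.76]
    - [0, 0, 0.81]
    - [0, 0, 0.845]
    - [0, 0, 0.845]
    - [0, 0, 0.845]
  delta_rot:
    - [0, 0, 0]
    - [0, 0, 0]
    - [0, 0, 0]
    - [0, 0, 0]
    - [0, 0, 0]
    - [0, 0, 0]
    - [0, 0, 0]
    - [0, 0, 0]

```text
time: 63.88
tool_pos: [545.7, 307.2, 9.1]
tcp_rot: [3.141, -0.0, 1.626]
contact_force: [0.2, 0.1, -1.7]
grip_width: 39.7
finger_force: 30.0
```

Emit:
send_rows:
  offset:
    - [0, 0, 0.006]
    - [0, 0, 0.012]
    - [0, 0, 0.016]
    - [0, 0, 0.016]
  delta_rot:
    - [0, 0, 0]
    - [0, 0, 0]
    - [0, 0, 0]
    - [0, 0, 0]

```text
time: 64.38
tool_pos: [545.5, 307.0, 7.1]
tcp_rot: [3.141, 0.0, 1.626]
contact_force: [-1.9, -1.1, 3.0]
grip_width: 39.8
finger_force: 30.0
```

Emit:
send_rows:
  offset:
    - [0, 0, 0]
    - [0, 0, 0]
    - [0, 0, 0]
    - [0, 0, 0]
  delta_rot:
    - [0, 0, 0]
    - [0, 0, 0]
    - [0, 0, 0]
    - [0, 0, 0]
  grip: 0.7

```text
time: 64.88
tool_pos: [545.4, 307.0, 6.7]
tcp_rot: [-3.142, 0.0, 1.626]
contact_force: [-0.3, 0.3, -0.3]
grip_width: 64.2
finger_force: 0.0
```

Emit:
send_rows:
  offset:
    - [0, 0, -0.2]
    - [0, 0, -0.6]
    - [0, 0, -1.0]
    - [0, 0, -1.0]
    - [0, 0, -1.0]
  delta_rot:
    - [0, 0, 0]
    - [0, 0, 0]
    - [0, 0, 0]
    - [0, 0, 0]
    - [0, 0, 0]

```text
time: 65.5
tool_pos: [545.0, 306.9, 126.2]
tcp_rot: [-3.141, 0.0, 1.626]
contact_force: [-0.3, 0.2, -0.3]
grip_width: 64.1
finger_force: 0.0
```

Run:
```python
from h import *
p,y=cur();print(p,y)
plan([[555,232,130,1.1],[564,158,130,.58],[571.5,84.2,130,.054]])
cal=optics.get_calibration("wrist"); optics.capture("wrist")
for d in finder.pinpoint("sole1","wrist")[:4]: print(round(d["confidence"],2),np.round(ray("wrist",d["uv"],1,cal)[:2],1))
```

```text
[544.99806943 306.88965665 126.24832981] 1.6256829564197486
off [-0.6277, 0.049, -0.0313] rot [0, 0, np.float64(0.0837)] rows 3
  -> [555, 232, 130, 1.1]
off [-0.5156, 0.3466, 0.0] rot [0, 0, 0.0828] rows 3
  -> [564, 158, 130, 0.58]
off [-0.2848, 0.5487, 0.0] rot [0, 0, 0.0837] rows 3
  -> [571.5, 84.2, 130, 0.054]
0.6 [548.  303.8]
```

Emit:
send_rows:
  offset:
    - [-0.628, 0.049, -0.031]
    - [-0.628, 0.049, -0.031]
    - [-0.628, 0.049, -0.031]
    - [-0.628, 0.049, -0.031]
  delta_rot:
    - [0, 0, 0.028]
    - [0, 0, 0.056]
    - [0, 0, 0.0837]
    - [0, 0, 0.0837]

```text
time: 66.1
tool_pos: [554.9, 231.7, 129.2]
tcp_rot: [-3.14, 0.002, 1.101]
contact_force: [0.2, 0.4, -0.2]
grip_width: 64.6
finger_force: 0.0
```

Emit:
send_rows:
  offset:
    - [-0.516, 0.347, 0]
    - [-0.516, 0.347, 0]
    - [-0.516, 0.347, 0]
    - [-0.516, 0.347, 0]
  delta_rot:
    - [0, 0, 0.028]
    - [0, 0, 0.056]
    - [0, 0, 0.0828]
    - [0, 0, 0.0828]

```text
time: 66.6
tool_pos: [564.1, 158.1, 129.7]
tcp_rot: [-3.141, 0.001, 0.584]
contact_force: [-0.3, 0.7, 0.0]
grip_width: 64.3
finger_force: 0.0
```

Emit:
send_rows:
  offset:
    - [-0.285, 0.549, 0]
    - [-0.285, 0.549, 0]
    - [-0.285, 0.549, 0]
    - [-0.285, 0.549, 0]
    - [-0.285, 0.549, 0]
    - [-0.285, 0.549, 0]
  delta_rot:
    - [0, 0, 0.028]
    - [0, 0, 0.056]
    - [0, 0, 0.0837]
    - [0, 0, 0.0837]
    - [0, 0, 0.0837]
    - [0, 0, 0.0837]

```text
time: 67.35
tool_pos: [571.8, 84.6, 130.4]
tcp_rot: [3.142, 0.0, 0.058]
contact_force: [0.6, 0.2, 0.4]
grip_width: 64.4
finger_force: 0.0
```

Run:
```python
from h import *
p,y=cur();print(p,y)
cal=optics.get_calibration("wrist"); optics.capture("wrist")
for d in finder.pinpoint("sole1","wrist")[:4]: print(round(d["confidence"],2),np.round(ray("wrist",d["uv"],8,cal)[:2],1))
for d in finder.silhouettes("sole1","wrist")[:3]:
  m=d["region"].astype(np.uint8); c=max(cv2.findContours(m,0,2)[0],key=cv2.contourArea)[:,0]
  w=np.array([ray("wrist",u,26,cal)[:2] for u in c],np.float32); print("sole",d["confidence"],cv2.minAreaRect(w))
```

```text
[571.78844969  84.63848862 130.35098136] 0.05752579581536588
0.95 [571.7  94. ]
0.88 [550.1 296.2]
sole 0.9 ((571.8840942382812, 89.31459045410156), (147.68028259277344, 39.68819808959961), 2.8339951038360596)
sole 0.62 ((551.042236328125, 295.60675048828125), (41.83808517456055, 152.71176147460938), 2.9133334159851074)
sole 0.39 ((563.2877197265625, 289.530517578125), (147.40521240234375, 177.32546997070312), 3.0838191509246826)
```

Emit:
send_rows:
  offset:
    - [0, -0.025, 0.4]
    - [0, -0.025, 0.8]
    - [0, -0.025, 0.85]
    - [0, -0.025, 0.98]
    - [0, -0.025, 0.98]
    - [0, -0.025, 0.98]
  delta_rot:
    - [0, 0, 0.0006]
    - [0, 0, 0.0006]
    - [0, 0, 0.0006]
    - [0, 0, 0.0006]
    - [0, 0, 0.0006]
    - [0, 0, 0.0006]

```text
time: 68.25
tool_pos: [572.6, 87.2, 14.1]
tcp_rot: [3.141, -0.002, 0.05]
contact_force: [-0.4, 0.5, -0.3]
grip_width: 64.2
finger_force: 0.0
```

Emit:
send_rows:
  offset:
    - [0, 0, 0]
    - [0, 0, 0]
    - [0, 0, 0]
    - [0, 0, 0]
    - [0, 0, 0]
  delta_rot:
    - [0, 0, 0]
    - [0, 0, 0]
    - [0, 0, 0]
    - [0, 0, 0]
    - [0, 0, 0]
  grip: 0

```text
time: 68.88
tool_pos: [571.9, 87.3, 13.2]
tcp_rot: [-3.142, -0.0, 0.05]
contact_force: [-0.7, 0.6, 4.3]
grip_width: 39.3
finger_force: 30.0
```

Emit:
send_rows:
  offset:
    - [0, 0, -0.1]
    - [0, 0, -0.4]
    - [0, 0, -0.9]
    - [0, 0, -0.9]
    - [0, 0, -0.9]
  delta_rot:
    - [0, 0, 0]
    - [0, 0, 0]
    - [0, 0, 0]
    - [0, 0, 0]
    - [0, 0, 0]

```text
time: 69.5
tool_pos: [571.2, 87.1, 120.7]
tcp_rot: [3.141, 0.001, 0.05]
contact_force: [0.4, 0.1, -1.7]
grip_width: 39.7
finger_force: 30.0
```

Run:
```python
from h import *
p,y=cur();print(p,y)
plan([[530,160,120,.58],[487,232,120,1.1],[445,301.5,110,1.625]])
```

```text
[571.16053568  87.0866144  120.67631352] 0.04976388394661546
off [-0.3124, -0.6239, 0.0056] rot [0, 0, np.float64(-0.0844)] rows 3
  -> [530, 160, 120, 0.58]
off [0.0291, -0.6983, -0.0] rot [0, 0, -0.0828] rows 3
  -> [487, 232, 120, 1.1]
off [0.3574, -0.5746, 0.0833] rot [0, 0, -0.0836] rows 3
  -> [445, 301.5, 110, 1.625]
```

Emit:
send_rows:
  offset:
    - [-0.312, -0.624, 0.006]
    - [-0.312, -0.624, 0.006]
    - [-0.312, -0.624, 0.006]
    - [-0.312, -0.624, 0.006]
  delta_rot:
    - [0, 0, -0.028]
    - [0, 0, -0.056]
    - [0, 0, -0.0844]
    - [0, 0, -0.0844]

```text
time: 70.0
tool_pos: [529.4, 160.2, 118.5]
tcp_rot: [-3.14, 0.003, 0.579]
contact_force: [-0.4, 0.3, -2.2]
grip_width: 40.1
finger_force: 30.0
```

Emit:
send_rows:
  offset:
    - [0.029, -0.698, 0]
    - [0.029, -0.698, 0]
    - [0.029, -0.698, 0]
    - [0.029, -0.698, 0]
  delta_rot:
    - [0, 0, -0.028]
    - [0, 0, -0.056]
    - [0, 0, -0.0828]
    - [0, 0, -0.0828]

```text
time: 70.5
tool_pos: [487.2, 231.8, 119.3]
tcp_rot: [-3.141, 0.001, 1.096]
contact_force: [0.5, 0.4, -2.3]
grip_width: 39.6
finger_force: 30.0
```

Emit:
send_rows:
  offset:
    - [0.357, -0.575, 0.083]
    - [0.357, -0.575, 0.083]
    - [0.357, -0.575, 0.083]
    - [0.357, -0.575, 0.083]
    - [0.357, -0.575, 0.083]
    - [0.357, -0.575, 0.083]
  delta_rot:
    - [0, 0, -0.028]
    - [0, 0, -0.056]
    - [0, 0, -0.0836]
    - [0, 0, -0.0836]
    - [0, 0, -0.0836]
    - [0, 0, -0.0836]

```text
time: 71.25
tool_pos: [445.8, 301.1, 110.1]
tcp_rot: [-3.142, 0.0, 1.622]
contact_force: [0.5, 0.2, -1.7]
grip_width: 39.5
finger_force: 30.0
```

Run:
```python
from h import *
p,y=cur();print(p,y)
cal=optics.get_calibration("wrist"); b=optics.capture("wrist"); optics.capture("top"); optics.capture("scene")
for c in ("wrist","top","scene"):
  for d in finder.pinpoint("sole1",c)[:4]: print(c,round(d["confidence"],2),np.round(ray(c,d["uv"],2,cal if c=="wrist" else None)[:2],1))
```

```text
[445.8145672  301.08712687 110.10556343] 1.6215968687413094
wrist 0.87 [547.7 302.9]
wrist 0.86 [445.6 248.9]
wrist 0.17 [499.6 303.8]
top 0.61 [551.9 309.7]
top 0.57 [449.7 330.8]
scene 0.84 [342.6 309.6]
scene 0.75 [537.8 307.8]
scene 0.56 [752.1 178.4]
```

Emit:
send_rows:
  offset:
    - [0, 0, 0.3]
    - [0, 0, 0.6]
    - [0, 0, 0.7]
    - [0, 0, 0.76]
    - [0, 0, 0.81]
    - [0, 0, 0.845]
    - [0, 0, 0.845]
    - [0, 0, 0.845]
  delta_rot:
    - [0, 0, 0]
    - [0, 0, 0]
    - [0, 0, 0]
    - [0, 0, 0]
    - [0, 0, 0]
    - [0, 0, 0]
    - [0, 0, 0]
    - [0, 0, 0]

```text
time: 72.55
tool_pos: [445.7, 301.7, 9.1]
tcp_rot: [3.141, -0.0, 1.626]
contact_force: [0.1, -0.5, -1.6]
grip_width: 39.6
finger_force: 30.0
```

Emit:
send_rows:
  offset:
    - [0, 0, 0.006]
    - [0, 0, 0.012]
    - [0, 0, 0.014]
    - [0, 0, 0.014]
  delta_rot:
    - [0, 0, 0]
    - [0, 0, 0]
    - [0, 0, 0]
    - [0, 0, 0]

```text
time: 73.05
tool_pos: [445.5, 301.5, 7.2]
tcp_rot: [3.142, 0.0, 1.626]
contact_force: [-0.4, -0.8, 1.6]
grip_width: 39.6
finger_force: 30.0
```

Emit:
send_rows:
  offset:
    - [0, 0, 0]
    - [0, 0, 0]
    - [0, 0, 0]
    - [0, 0, 0]
  delta_rot:
    - [0, 0, 0]
    - [0, 0, 0]
    - [0, 0, 0]
    - [0, 0, 0]
  grip: 0.7

```text
time: 73.55
tool_pos: [445.5, 301.5, 7.1]
tcp_rot: [3.142, 0.0, 1.626]
contact_force: [0.8, 0.3, 0.1]
grip_width: 64.0
finger_force: 0.0
```

Emit:
send_rows:
  offset:
    - [0, 0, -0.2]
    - [0, 0, -0.6]
    - [0, 0, -1.0]
    - [0, 0, -1.0]
    - [0, 0, -1.0]
  delta_rot:
    - [0, 0, 0]
    - [0, 0, 0]
    - [0, 0, 0]
    - [0, 0, 0]
    - [0, 0, 0]

```text
time: 74.18
tool_pos: [445.0, 301.3, 126.5]
tcp_rot: [-3.141, 0.0, 1.626]
contact_force: [0.3, -0.2, -0.6]
grip_width: 64.0
finger_force: 0.0
```

Emit:
send_rows:
  offset:
    - [-0.5, 0.1, -0.5]
    - [-0.9, 0.2, -1.0]
    - [-0.9, 0.2, -1.0]
    - [-0.9, 0.2, -1.0]
    - [-0.9, 0.2, -1.0]
  delta_rot:
    - [0, 0, 0.025]
    - [0, 0, 0.05]
    - [0, 0, 0.075]
    - [0, 0, 0.1]
    - [0, 0, 0.1]

```text
time: 74.8
tool_pos: [474.9, 194.6, 245.6]
tcp_rot: [-3.14, 0.002, 0.998]
contact_force: [-0.3, -0.4, -0.4]
grip_width: 64.2
finger_force: 0.0
```

Run:
```python
from h import *
p,y=cur();print(p,y)
cal=optics.get_calibration("wrist"); b=optics.capture("wrist"); save(b,"w10.png",s=1.5)
for n,z in dict(sole1=2,mat=0,fence_grip=64).items():
  for d in finder.pinpoint(n,"wrist")[:4]: print(n,round(d["confidence"],2),np.round(ray("wrist",d["uv"],z,cal)[:2],1))
```

```text
[474.91633167 194.59246071 245.62298344] 0.9980242388098715
sole1 0.9 [442.1 299.7]
sole1 0.84 [550.2 302.2]
fence_grip 0.74 [438.8 -13.1]
```

View pics/w10.png

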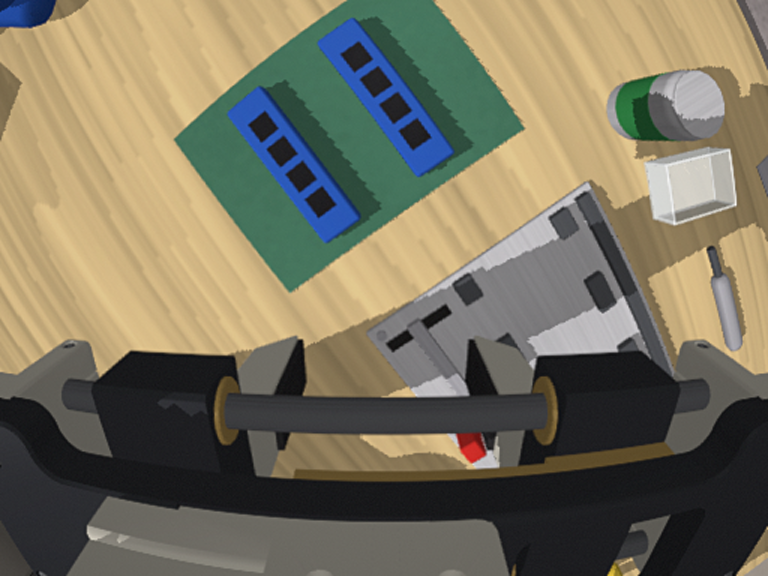

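Both soles lie pads up and flush on the mat (centres about 294,165 and 387,97 in the picture), the fence is open, and the arm is clear. Handing in.

```bash
python3 -c "
from h import *
print(ticket.close_job())"
```

```text
the job is handed in; nothing more can be done
None
```

I handed the job in at about 75 s of the 210 s allowed, with no verdict returned; the last pictures show both soles (only two were present) pads up and flush on the mat, the roller back in its holder and the fence open.

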